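# Set a pour-over coffee stand to the cup and clamp it

### The job

Get the pour-over stand ready for the cup that is standing under its ring. Loosen the wing knob, bring the holder down to suit that cup, clamp it firmly again, and set the white dripper gently into the ring, fully home and upright, so that its underside ends up clear of the cup's rim by about a centimetre. Leave both cups standing where they are.

Things in the scene. Friction and masses are not known exactly. Their poses are not given: they have to be found in the camera images.
- stand: Pour-over coffee stand, fixed. Origin: on the post's axis at the counter; z up. U-shaped wooden foot 25 mm high, 156 mm wide (x), from y -45 mm to its two prongs' ends at y +235 mm, 108 mm open between the prongs, where a cup stands on the counter. Steel post 16 mm thick, 348 mm high. Its -x side, with the knob, faces roughly to the robot; its yaw varies.
- holder (a joint): Height of the holder on the post in m, 0 (lower stop) to 0.20, up. The ring's upper face is 0.080 + this above the counter. Dark collar on the post, 10 mm thick arm, ring at its end, 150 mm to the stand's +y side. Weighs 3 N. Clamped, it bears over 25 N; loose, 4 N of friction lets it carry itself, 1 to 9 N slides it (by the knob, too), but it sinks under the dripper.
- ring_center (a point): Moves with the holder. Centre of the steel ring, level with its upper face. Ring: 88 mm inside, 106 mm outside, 10 mm thick, open in the middle. Axes as the stand's. A wall cabinet hangs above: its underside is 0.61 m over the counter and begins 0.57 m ahead of the robot's base axis (x), so keep wrist and forearm low or on the near side of it.
- knob (a joint): Turn of the clamp knob in rad: 0 fully tight (hard stop), 1.4 fully loose (stop). Grows counter-clockwise as seen looking at the knob's face (positive about z of point knob_grip). The clamp bites below about 0.4 and is firm below 0.2; above 0.5 the holder slides freely. Takes about 0.2 to 0.4 N m; stays where it is left.
- knob_grip (a point): Point on the screw's axis in the black wing knob, 10 mm below its outer face. z: outward along the screw, 40 degrees from vertical, leaning to the stand's -x side; x: along the wing; y: across it, to pinch. Wing 46 mm long, 13 thick, 27 high; boss 24 mm thick begins 27 mm below this point. It is 39 mm to the -x side of the post's axis, 52 mm above the ring's upper face, and rides with the holder.
- dripper: White ceramic flat-bottomed dripper, round, loose, upright on the counter at the start, 0.26 kg. Origin: centre of the underside; z up. Underside 54 mm across, 80 mm just below the flange; flange 112 mm across at heights 40 to 46 mm, resting on the ring; above it an upright open wall 4 mm thick (to be pinched), 92 mm across outside, 96 at the rim, 90 mm high. Hollow to 6 mm above the underside.
- mug: Dotted white mug 93 mm high, 78 mm across without the handle, loose. Origin at the counter 18 mm from the bowl's axis towards the handle, which points to the mug's -y. Stands either under the ring or at the left rear.
- mug_rim (a point): Centre of the mug's mouth, level with its rim, 93 mm above the counter.
- cup: Small decorated white cup 50 mm high, 62 mm across without the handle, loose. Origin at the counter 13.5 mm from the bowl's axis towards the handle, which points to the cup's -y. Stands in the other of the two places.
- cup_rim (a point): Centre of the cup's mouth, level with its rim, 50 mm above the counter.

How it is judged:
By the outcome, as a careful person would: the job done as asked, in the order asked, and still so for the second after the job is handed in, with the robot touching nothing.
It also fails if it takes over 61 s, if anything falls off the work surface, if the arm or the gripper's body presses on something with over 40 N, if the wrist force passes 120 N, or if a joint passes its speed limit or range.

### The arm

A 7-joint arm with a two-finger parallel gripper is mounted at the origin on a cart in front of the work surface, level with it; the furniture and walls round the work are solid. World frame = base frame: x ahead of the robot, y to its left, z up, the work surface at z = 0. Lengths are in m, angles in rad, forces in N, time in s.
With the tool pointing down it reaches from about 0.35 to 0.775 m from the base axis. Payload 3.1 kg.
Tool frame: the origin (TCP) lies midway between the tips of the shut fingers; the grasp point (between the pads) lies 19 mm behind it; z points along the fingers, y is the line along which they close (so a half turn about z gives the same grasp; the last joint's range is limited). The gripper opens to 85 mm and grips with 20 to 120 N. Pads are 22 mm wide; open, the fingers measure 114 mm over their backs; the gripper's body (76 mm by 85 mm) begins 54 mm behind the grasp point. The pads swing forward as they close: fully open they stand 13 mm farther back than shut.
Start: joints at [-1.196, 0.311, 0.014, 1.512, -0.004, 1.319, -0.027], TCP at [0.223, 0.503, 0.231] pointing down, gripper open.
Joint ranges: [-2.7, 2.7], [-0.3, 1.91], [-1.27, 1.3], [0.12, 2.57], [-1.44, 4.58], [0.2, 2.03], [-3.05, 3.05]. Speed limits (rad/s): [2.79, 2.79, 3.14, 3.14, 3.14, 3.14, 3.14].

### API

Orientations are given as [roll, pitch, yaw] about the fixed x, y, z axes, in that order (R = Rz(yaw) Ry(pitch) Rx(roll)).
In Python, from rig import ctrl gives the robot as it stands.
- The arm moves only by the tool jog_arm, never from a script. Its argument "series" is a list of rows, each an object of numbers: "dx", "dy", "dz": the shift along the tool's x, y, z in cm; "rx", "ry", "rz": the turn, a rotation vector about the tool's x, y, z in rad. In form: [{"dx": .., "dy": .., "dz": .., "rx": .., "ry": .., "rz": ..}, ...]. A call has exactly 8 rows; each row is the pose to reach, as a shift and turn from the pose commanded when the call began, along the tool's axes at that moment; what a row does not reach only later rows make up. A row lasts 1/12 s, in which the tool goes at most 41.7 mm and 7.16 degrees, less where a joint would pass 70% of its speed; a pose out of reach is approached as far as the arm can. A call with a gripper value outside its range is refused whole. "fingers" is the opening, from 0 (shut) to 1 (fully open), set as the call begins (left out, the last holds). The fingers move at their own pace and stop on an object; "grip_force" is the grip in N (left out, the last holds). Time passes only in rows, so rows that repeat a pose let the fingers close, or fill a call up. It gives the time, the measured TCP pose, the force, the opening and the grip force at its end, in the units of the state.
- ctrl.sense(): the state, without advancing time (a new reading comes with each control period).
- ctrl.read_camera(name): name is "side" or "top" or "wrist"; returns a dict with "color" (480x640x3 uint8, red, green, blue), "z_map" (480x640 float32, m along the optical axis (not along the pixel's ray), 0 where there is no reading), "vfov" (degrees; the focal length in pixels is half the picture's height over the tangent of half this angle, whatever the lens; pixels are square), "cx", "cy" (the principal point, pixels), "rvec" (rotation vector, rad) and "tvec" (3), from world to camera coordinates, as OpenCV has them; the wrist camera has in their place "hand_eye" (4x4, takes a point from camera to tool coordinates, whose origin is the TCP and whose axes are the flange's). Camera axes: x right, y down, z forward; pixel columns grow to the right and rows downward; lengths in m; the calibration is good to about 2 mm. A picture is of the moment at which its call begins: read the wrist's pose just before it.
- ctrl.job_done(): hands the job in; it is judged then, once.
The state is a dict: "time": time; "joints": joint angles; "qd": joint speeds; "effort": joint torques, N m; "tool_pos": TCP position; "tcp_rot": TCP orientation; "force": force on the tool from outside, world axes, zero at the start; "wrist_torque": the same for the moment, N m; "opening": finger opening in m; "grip_force": force on a finger pad.
Only numpy, scipy, OpenCV 4.12 (cv2) and the standard library are available. Lean on these libraries where they do the work, as an engineer would, in place of code of your own. Each camera call takes 0.05 s, during which the arm holds its last target. There are 200 camera calls.

## Working session

There is one attempt and no reset: what is moved stays moved. The work goes in short steps, Python scripts to look and compute and a tool call to move; the robot and the scene stay as the last step left them, time stands still between calls to the robot, and variables do not carry over. Pictures are saved under pics/ and viewed, at most 10 in all, crops included, and the job is handed in when it is done.

Besides the shell and the picture viewer there is one more tool, called after "Request:" by a JSON object that holds its "name" and its "arguments". jog_arm: Moves the arm, as the interface text tells. Its arguments: {"type":"object","properties":{"series":{"type":"array","items":{"type":"object","properties":{"dx":{"type":"number"},"dy":{"type":"number"},"dz":{"type":"number"},"rx":{"type":"number"},"ry":{"type":"number"},"rz":{"type":"number"}}}},"fingers":{"type":"number"},"grip_force":{"type":"number"}},"required":["series"]}

```bash
mkdir -p pics; ls
cat > h.py <<'E'
import numpy as np, cv2
from scipy.spatial.transform import Rotation as R
from rig import ctrl
def cam(n):
    s=ctrl.sense(); c=ctrl.read_camera(n)
    f=240/np.tan(np.radians(c['vfov'])/2)
    if 'rvec' in c:
        Rm=cv2.Rodrigues(np.array(c['rvec'],float))[0]; t=np.array(c['tvec'],float).ravel()
        Rc=Rm.T; o=-Rm.T@t
    else:
        T=np.array(c['hand_eye']); Rt=R.from_euler('xyz',s['tcp_rot']).as_matrix()
        Rc=Rt@T[:3,:3]; o=Rt@T[:3,3]+np.array(s['tool_pos'])
    return c,f,Rc,o
def cloud(c,f,Rc,o):
    v,u=np.mgrid[:480,:640]; z=c['z_map']
    p=np.stack([(u-c['cx'])/f*z,(v-c['cy'])/f*z,z],-1)
    return p@Rc.T+o, z>0
def ray(c,f,Rc,o,u,v,h):
    d=Rc@np.array([(u-c['cx'])/f,(v-c['cy'])/f,1]); return o+d*(h-o[2])/d[2]
E
python3 - <<'E'
from h import *
print(ctrl.sense())
for n in ('side','top'):
    r=cam(n); c=r[0]; cv2.imwrite(f'pics/{n}0.png',c['color'][...,::-1]); print(n,r[1],r[3],r[2][:,2],c['cx'],c['cy'],(c['z_map']>0).mean())
    np.savez(f'{n}0.npz',col=c['color'],P=cloud(*r)[0],ok=c['z_map']>0)
E
```

```text
pics
{'time': 0.0, 'joints': array([-1.19571561,  0.31173739,  0.01400341,  1.51306525, -0.00439745,
        1.31919602, -0.02719094]), 'qd': array([ 5.22106853e-05,  3.35072726e-04,  5.01604619e-04, -1.07552262e-03,
       -6.79349421e-04,  1.57813851e-04,  5.86027617e-04]), 'effort': array([ 1.92950910e-05, -3.79918277e+01,  1.45917060e-01, -2.30592048e+01,
        1.20930580e-02,  1.37325880e-02,  2.21445373e-05]), 'tool_pos': array([0.2223495 , 0.50225037, 0.23021137]), 'tcp_rot': array([-3.13921959e+00,  1.03071977e-04,  2.72488764e+00]), 'force': array([0.65489449, 0.26120828, 0.4910382 ]), 'wrist_torque': array([ 0.0121448 , -0.02746844,  0.04051915]), 'grip_force': 0.0, 'opening': 0.08536132074990889}
side 535.8352026536714 [0.53784556 0.80711269 0.64630905] [-0.04202511 -0.80193859 -0.5959265 ] 316.7535515303676 243.06040951775694 0.9942415364583334
top 610.6109521075723 [0.28433498 0.0640716  1.17932576] [ 0.22039147 -0.01403707 -0.9753105 ] 323.0531368274974 238.84103895810324 0.9961783854166667
```

View pics/side0.png

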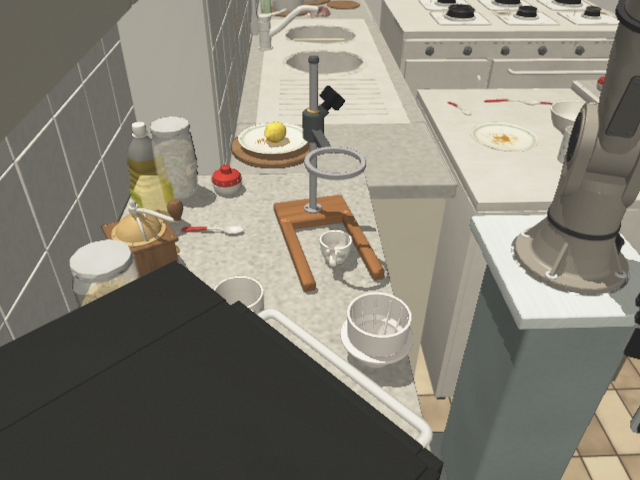

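View pics/top0.png

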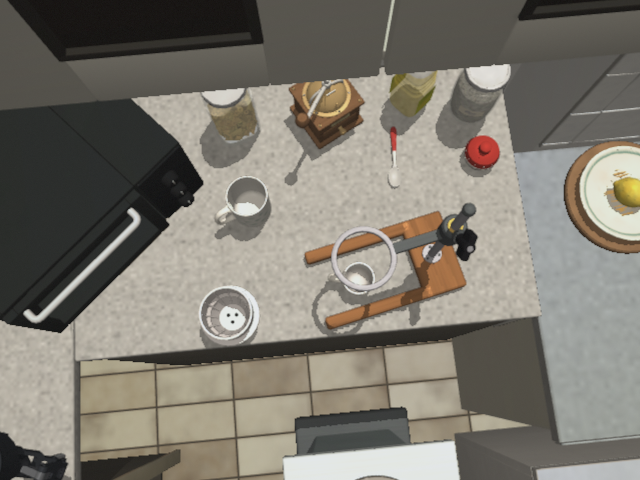

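The small cup stands under the ring: side view, cup (335,247), ring (335,162), knob (332,98), dripper (378,330). Top view, ring (364,260), post top (468,210), knob (466,243), dripper (230,316), mug (246,200). The target is ring face at about 100 mm, which puts the holder at 0.020.

Run:
```python
from h import *
def circ(p):
    A=np.c_[2*p[:,:2],np.ones(len(p))]; s=np.linalg.lstsq(A,(p[:,:2]**2).sum(1),rcond=None)[0]
    return s[:2],np.sqrt(s[2]+s[:2]@s[:2])
for n in ('top','side'):
    d=np.load(f'{n}0.npz'); P,ok,col=d['P'],d['ok'],d['col'].astype(int)
    def win(u0,u1,v0,v1,cond):
        m=np.zeros((480,640),bool); m[v0:v1,u0:u1]=1; return P[m&ok&cond]
    z=P[...,2]
    W=dict(top=dict(ring=(322,400,215,300),post=(450,490,195,225),drip=(190,270,275,360),cup=(335,385,255,300),mug=(210,280,165,230),knob=(450,485,225,262)),
     side=dict(ring=(300,370,140,185),post=(300,325,50,80),drip=(335,418,285,365),cup=(315,358,225,268),mug=(210,268,270,300),knob=(318,348,85,115)))[n]
    for k,w in W.items():
        if k in('ring',):
            q=win(*w,z>.15); q=q[q[:,1]>np.median(q[:,1])-.09]
            print(n,k,len(q),np.percentile(q,[5,50,95],axis=0).round(3).tolist())
            zt=np.median(q[:,2]); q=q[abs(q[:,2]-zt)<.012]
            c,r=cv2.minEnclosingCircle(q[:,:2].astype(np.float32)*1000); print('  circ',circ(q),'enc',c,r)
        if k=='post':
            q=win(*w,z>.30); print(n,k,len(q),q.mean(0),np.median(q,0),q[:,2].max()); t=q[q[:,2]>.342]; print('  top',len(t),t.mean(0) if len(t) else '')
        if k in('drip','cup','mug'):
            h={'drip':.09,'cup':.05,'mug':.093}[k]
            q=win(*w,abs(z-h)<.004); print(n,k,len(q)); 
            if len(q)>5:
                c,r=circ(q); print('  rim',c,r,'enc',cv2.minEnclosingCircle(q[:,:2].astype(np.float32)*1000))
            if k=='drip':
                q=win(*w,abs(z-.046)<.003); q=q[np.hypot(*(q[:,:2]-c).T)>.047]; print('  fl',len(q),circ(q),cv2.minEnclosingCircle(q[:,:2].astype(np.float32)*1000))
        if k=='knob':
            q=win(*w,(col.max(-1)<70)&(z>.2)); print(n,k,len(q),np.median(q,0),np.percentile(q,[2,98],axis=0).round(3).tolist())
    # foot: orange wood, z ~ .025
    m=(abs(z-.025)<.006)&ok&(col[...,0]-col[...,2]>50)&(P[...,0]>.3)
    m[:, :270]=0; m[:,480:]=0
    m8=m.astype(np.uint8); nn,l,st,_=cv2.connectedComponentsWithStats(m8); i=1+np.argmax(st[1:,4]); q=P[(l==i)]
    print(n,'foot',len(q),cv2.minAreaRect(q[:,:2].astype(np.float32)*1000))
```

```text
top ring 1167 [[0.417, -0.064, 0.211], [0.469, -0.016, 0.215], [0.513, 0.036, 0.218]]
  circ (array([ 0.46523337, -0.01298487]), np.float64(0.048736327083574074)) enc (466.4087219238281, -17.40697479248047) 57.810935974121094
top post 230 [ 0.49498474 -0.15660087  0.33483265] [ 0.49412408 -0.1561688   0.34267436] 0.3489235944499618
  top 125 [ 0.4965075  -0.15812541  0.34525432]
top drip 383
  rim [0.41386663 0.23389662] 0.04566888006843469 enc ((414.14398193359375, 234.2142333984375), 48.186607360839844)
  fl 409 (array([0.41477949, 0.23493501]), np.float64(0.052569506582838356)) ((414.0965576171875, 234.09544372558594), 55.8397216796875)
top cup 150
  rim [ 0.45976999 -0.00850085] 0.029411398558841235 enc ((460.8863525390625, -4.050097942352295), 37.200950622558594)
top mug 227
  rim [0.62538572 0.18312059] 0.037940627552645934 enc ((621.416015625, 188.98312377929688), 47.887691497802734)
top knob 525 [ 0.46639363 -0.16067802  0.26745521] [[0.44, -0.176, 0.218], [0.488, -0.15, 0.286]]
top foot 2660 ((448.9511413574219, -71.14219665527344), (97.52412414550781, 276.45697021484375), 1
[... 444 characters left out ...]
0.04575368209962078 enc ((414.7391662597656, 236.334716796875), 48.75474166870117)
  fl 588 (array([0.41484403, 0.23687644]), np.float64(0.05168614404739039)) ((414.8955383300781, 237.5181427001953), 55.898643493652344)
side cup 125
  rim [ 0.46080754 -0.00697837] 0.029141515727426757 enc ((461.6476135253906, -0.6034438014030457), 38.489646911621094)
side mug 132
  rim [0.62699897 0.18441176] 0.037392964773377765 enc ((624.8645629882812, 180.81268310546875), 39.29118347167969)
side knob 405 [ 0.46604274 -0.15642877  0.26347017] [[0.443, -0.17, 0.24], [0.485, -0.148, 0.283]]
side foot 2725 ((478.3356018066406, -62.983795166015625), (155.53529357910156, 279.38922119140625), 12.368935585021973)
```

```bash
cat >> h.py <<'E'
yaw=np.radians(12.3); S=R.from_euler('z',yaw).as_matrix()
post=np.array([.4985,-.156,0])
kz=S@np.array([-np.sin(np.radians(40)),0,np.cos(np.radians(40))])   # screw axis outward
kh=S@np.array([0,1.,0]); ke=np.cross(kz,kh)   # reference in-plane axes: stand y, and 'e' (=kz x kh)
def knob(hr): return post+S@np.array([-.039,0,hr+.052])   # hr: ring upper face height
def toolR(closing,approach):
    y=closing-approach*(closing@approach); y/=np.linalg.norm(y); return np.c_[np.cross(y,approach),y,approach]
def jog(Rt,grasp=None,tcp=None):
    s=ctrl.sense(); R0=R.from_euler('xyz',s['tcp_rot']).as_matrix(); p0=s['tool_pos']
    if tcp is None: tcp=grasp+Rt[:,2]*.019
    d=R0.T@(tcp-p0)*100; w=R.from_matrix(R0.T@Rt).as_rotvec()
    print('jog cm',d.round(2),'rot',w.round(3),'deg',np.degrees(np.linalg.norm(w)).round(1),'target',tcp.round(3)); return d,w
E
python3 - <<'E'
from h import *
g=knob(.215); print('grip',g,'kz',kz,'ke',ke)
for n,w in (('top',(445,490,222,265)),('side',(315,350,82,118))):
    d=np.load(f'{n}0.npz'); P,ok,col=d['P'],d['ok'],d['col'].astype(int)
    m=np.zeros((480,640),bool); m[w[2]:w[3],w[0]:w[1]]=1
    q=P[m&ok&(col.max(-1)<80)]-g; a=q@kz; L=np.c_[q@kh,q@ke]*1000
    k=(a>-.014)&(a<.02)&(np.hypot(*L.T)<35); q2=L[k]
    print(n,k.sum(),'axis range',np.percentile(a[k],[2,50,98])); print(cv2.minAreaRect(q2.astype(np.float32)),q2.mean(0)); 
    U=np.linalg.svd(q2-q2.mean(0))[2] if len(q2)<3000 else 0; print('pca',U[0], 'ang from kh toward ke',np.degrees(np.arctan2(U[0][1],U[0][0])))
for cl in (kh,ke,-kh,-ke):
    Rt=toolR(cl,-kz); jog(Rt,grasp=g+.12*kz)
E
```

```text
grip [ 0.46039522 -0.16430819  0.267     ] kz [-0.62803279 -0.13693329  0.76604444] ke [-0.74846033 -0.16319074 -0.64278761]
top 405 axis range [-0.01198076  0.0065013   0.01325493]
((-1.660700798034668, -5.726200103759766), (55.535709381103516, 22.204050064086914), 78.93810272216797) [ 0.48999754 -3.83234005]
pca [0.4899618  0.87174391] ang from kh toward ke 60.661929345598566
side 309 axis range [-0.01333974 -0.00139813  0.00972949]
((4.818976879119873, -1.9382705688476562), (44.03678512573242, 16.10162925720215), 51.61715316772461) [ 4.67255616 -1.95891962]
pca [0.52977724 0.84813683] ang from kh toward ke 58.00959506052208
jog cm [-43.51 -55.18 -11.29] rot [-0.222 -0.675 -0.605] deg 53.5 target [ 0.397 -0.178  0.344]
jog cm [-43.51 -55.18 -11.29] rot [ 0.386 -0.765 -2.094] deg 129.6 target [ 0.397 -0.178  0.344]
jog cm [-43.51 -55.18 -11.29] rot [-0.867  0.286  2.381] deg 146.1 target [ 0.397 -0.178  0.344]
jog cm [-43.51 -55.18 -11.29] rot [-0.647 -0.327  0.9  ] deg 66.2 target [ 0.397 -0.178  0.344]
```

```bash
cat >> h.py <<'E'
def clos(deg): a=np.radians(deg); return -(np.cos(a)*kh+np.sin(a)*ke)
E
python3 - <<'E'
from h import *
Rt=toolR(clos(-32),-kz); T=knob(.215)+.12*kz-.019*kz
d,w=jog(Rt,tcp=T)
s=ctrl.sense(); R0=R.from_euler('xyz',s['tcp_rot']).as_matrix()
print((R0.T@(np.array([.37,.24,.36])-s['tool_pos'])*100).round(1))
print((R0.T@(np.array([.42,.02,.40])-s['tool_pos'])*100).round(1))
E
```

```text
jog cm [-43.51 -55.18 -11.29] rot [-0.871  0.593  2.887] deg 176.1 target [ 0.397 -0.178  0.344]
[-24.1 -18.  -12.9]
[-37.6 -36.1 -16.9]
```

Request:
{"name": "jog_arm", "arguments": {"series": [{"dx": -3, "dy": -2.2, "dz": -1.6, "rz": 0.12}, {"dx": -6, "dy": -4.5, "dz": -3.2, "rz": 0.24}, {"dx": -9, "dy": -6.7, "dz": -4.8, "rz": 0.36}, {"dx": -12, "dy": -9, "dz": -6.4, "rz": 0.48}, {"dx": -15, "dy": -11.2, "dz": -8, "rz": 0.6}, {"dx": -18, "dy": -13.5, "dz": -9.7, "rz": 0.72}, {"dx": -21, "dy": -15.7, "dz": -11.3, "rz": 0.84}, {"dx": -24, "dy": -18, "dz": -13, "rz": 0.96}], "fingers": 0.6}}

```text
$.series[0]: bad value
```

Run:
```python
from h import *
print(ctrl.sense()['joints'])
Rt=toolR(clos(-32),-kz); jog(Rt,tcp=knob(.215)+.12*kz-.019*kz)
s=ctrl.sense(); R0=R.from_euler('xyz',s['tcp_rot']).as_matrix()
print((R0.T@(np.array([.42,.02,.40])-s['tool_pos'])*100).round(1))
```

```text
[-1.19567086  0.31166646  0.01398967  1.51289211 -0.00440548  1.31916446
 -0.02719594]
jog cm [-43.51 -55.18 -11.29] rot [-0.871  0.593  2.887] deg 176.1 target [ 0.397 -0.178  0.344]
[-37.6 -36.1 -16.9]
```

All keys seem to be required.

Request:
{"name": "jog_arm", "arguments": {"series": [{"dx": -3, "dy": -2.2, "dz": -1.6, "rx": 0, "ry": 0, "rz": 0.12}, {"dx": -6, "dy": -4.5, "dz": -3.2, "rx": 0, "ry": 0, "rz": 0.24}, {"dx": -9, "dy": -6.7, "dz": -4.8, "rx": 0, "ry": 0, "rz": 0.36}, {"dx": -12, "dy": -9, "dz": -6.4, "rx": 0, "ry": 0, "rz": 0.48}, {"dx": -15, "dy": -11.2, "dz": -8, "rx": 0, "ry": 0, "rz": 0.6}, {"dx": -18, "dy": -13.5, "dz": -9.7, "rx": 0, "ry": 0, "rz": 0.72}, {"dx": -21, "dy": -15.7, "dz": -11.3, "rx": 0, "ry": 0, "rz": 0.84}, {"dx": -24, "dy": -18, "dz": -13, "rx": 0, "ry": 0, "rz": 0.96}], "fingers": 0.6}}

```text
time: 0.77
tool_pos: [0.3694, 0.2393, 0.3617]
tcp_rot: [-3.141, -0.0, 1.759]
force: [0.8, 0.0, 0.3]
opening: 0.051
grip_force: 0.0
```

Run:
```python
from h import *
print(ctrl.sense()['joints'])
Rt=toolR(clos(-32),-kz); jog(Rt,tcp=knob(.215)+.12*kz-.019*kz)
s=ctrl.sense(); R0=R.from_euler('xyz',s['tcp_rot']).as_matrix()
print((R0.T@(np.array([.42,.02,.40])-s['tool_pos'])*100).round(1))
```

```text
[-0.9132256   0.03950942  0.31516533  1.52368595 -0.0125475   1.58103646
 -0.4100493 ]
jog cm [-41.52  -5.11   1.73] rot [-0.398  0.74   2.002] deg 124.4 target [ 0.397 -0.178  0.344]
[-22.5   0.9  -3.8]
```

Request:
{"name": "jog_arm", "arguments": {"series": [{"dx": -3, "dy": 0, "dz": -0.4, "rx": -0.02, "ry": 0.04, "rz": 0.12}, {"dx": -6, "dy": 0, "dz": -0.8, "rx": -0.04, "ry": 0.08, "rz": 0.23}, {"dx": -9, "dy": 0, "dz": -1.2, "rx": -0.06, "ry": 0.12, "rz": 0.34}, {"dx": -12, "dy": 0, "dz": -1.6, "rx": -0.08, "ry": 0.16, "rz": 0.45}, {"dx": -15, "dy": -0.5, "dz": -2, "rx": -0.1, "ry": 0.2, "rz": 0.56}, {"dx": -18, "dy": -1, "dz": -2.4, "rx": -0.12, "ry": 0.24, "rz": 0.67}, {"dx": -21, "dy": -1.5, "dz": -2.8, "rx": -0.15, "ry": 0.28, "rz": 0.78}, {"dx": -24, "dy": -2, "dz": -3.2, "rx": -0.18, "ry": 0.32, "rz": 0.89}]}}

```text
time: 1.43
tool_pos: [0.3954, -0.0001, 0.3933]
tcp_rot: [3.119, -0.357, 0.863]
force: [0.2, -0.1, 0.3]
opening: 0.0514
grip_force: 0.0
```

Run:
```python
from h import *
print(ctrl.sense()['joints'])
Rt=toolR(clos(-32),-kz); jog(Rt,tcp=knob(.215)+.12*kz-.019*kz)
```

```text
[-0.52071    -0.29021993  0.55007971  1.74173092 -0.11254207  1.4049045
 -0.67747147]
jog cm [-14.3   11.69   0.15] rot [-0.214  0.411  1.115] deg 69.2 target [ 0.397 -0.178  0.344]
```

Request:
{"name": "jog_arm", "arguments": {"series": [{"dx": -1.8, "dy": 1.5, "dz": 0, "rx": -0.02, "ry": 0.045, "rz": 0.11}, {"dx": -3.6, "dy": 2.9, "dz": 0, "rx": -0.045, "ry": 0.09, "rz": 0.22}, {"dx": -5.4, "dy": 4.4, "dz": 0, "rx": -0.065, "ry": 0.13, "rz": 0.33}, {"dx": -7.2, "dy": 5.8, "dz": 0, "rx": -0.085, "ry": 0.17, "rz": 0.44}, {"dx": -9, "dy": 7.3, "dz": 0, "rx": -0.11, "ry": 0.21, "rz": 0.55}, {"dx": -10.8, "dy": 8.8, "dz": 0, "rx": -0.13, "ry": 0.25, "rz": 0.66}, {"dx": -12.5, "dy": 10.2, "dz": 0.1, "rx": -0.15, "ry": 0.29, "rz": 0.77}, {"dx": -14.3, "dy": 11.7, "dz": 0.1, "rx": -0.17, "ry": 0.33, "rz": 0.88}]}}

```text
time: 2.1
tool_pos: [0.3975, -0.1779, 0.3444]
tcp_rot: [-2.839, -0.582, -0.174]
force: [-0.2, -0.0, 0.5]
opening: 0.0513
grip_force: 0.0
```

Run:
```python
from h import *
print(ctrl.sense()['joints'])
Rt=toolR(clos(-32),-kz); jog(Rt,tcp=knob(.215)+.12*kz-.019*kz)
r=cam('wrist'); c=r[0]; cv2.imwrite('pics/w1.png',c['color'][...,::-1]); P,ok=cloud(*r); np.savez('w1.npz',col=c['color'],P=P,ok=ok)
print(np.array(c['hand_eye']).round(3),r[1])
g=knob(.215); q=P-g; a=q@kz; L=np.stack([q@kh,q@ke],-1)*1000
m=ok&(c['color'].max(-1)<80)&(abs(a)<.02)&(np.hypot(L[...,0],L[...,1])<40)
print(m.sum(),np.percentile(a[m],[2,50,98]),cv2.minAreaRect(L[m].astype(np.float32)),L[m].mean(0))
U=np.linalg.svd(L[m]-L[m].mean(0),full_matrices=False)[2][0]; print(np.degrees(np.arctan2(U[1],U[0])))
```

```text
[ 0.17386658 -0.27673961  0.54343971  1.97704999 -0.46699476  1.11096242
 -0.78142317]
jog cm [-0.04  0.03 -0.03] rot [-0.047  0.082  0.233] deg 14.4 target [ 0.397 -0.178  0.344]
[[-0.001 -0.96  -0.279  0.07 ]
 [ 1.    -0.001  0.001 -0.001]
 [-0.001 -0.279  0.96  -0.143]
 [ 0.     0.     0.     1.   ]] 384.2680922670452
1546 [-0.00791979  0.01154206  0.01327419] ((-2.8033461570739746, 0.2991981506347656), (44.50175094604492, 20.069395065307617), 68.6413803100586) [-4.33316294 -2.67672718]
58.55322142753358
```

View pics/w1.png

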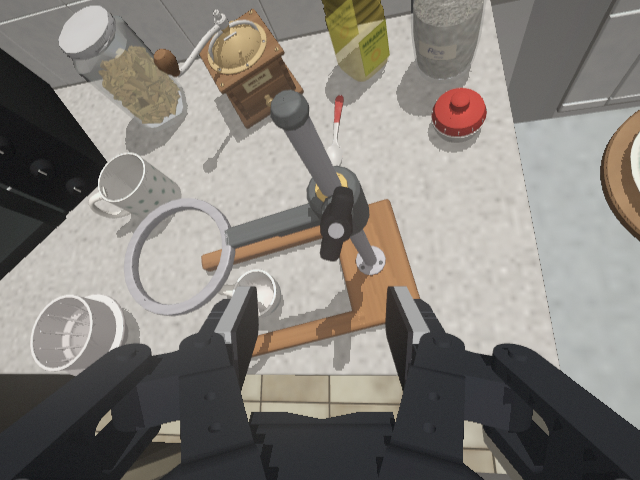

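The wing runs from (342,190) to (332,258), with the boss face centre near (336,230). The ring is at (180,256) and the small cup at (257,290). Next I refine the knob's face position.

Run:
```python
from h import *
d=np.load('w1.npz'); P,ok,col=d['P'],d['ok'],d['col']
g=knob(.215); q=P-g; a=q@kz; L=np.stack([q@kh,q@ke],-1)*1000
m=ok&(col.max(-1)<100)&(a>.008)&(a<.018)&(np.hypot(L[...,0],L[...,1])<40)
mm=ok&(a>.008)&(a<.018)&(np.hypot(L[...,0],L[...,1])<40)
for k in (m,mm): print(k.sum(),np.percentile(a[k],[2,50,98]),cv2.minAreaRect(L[k].astype(np.float32)),L[k].mean(0)); U=np.linalg.svd(L[k]-L[k].mean(0),full_matrices=False)[2][0]; print(np.degrees(np.arctan2(U[1],U[0])))
# ring
z=P[...,2]; v,u=np.mgrid[:480,:640]
r=ok&(abs(z-.215)<.012)&(u<260)&(u>110)&(v>190)&(v<320)
A=P[r]; A=A[np.hypot(A[:,0]-.466,A[:,1]+.012)<.06]; print('ring z',np.percentile(A[:,2],[5,50,95]))
b=A[A[:,2]>np.percentile(A[:,2],40)]
print(cv2.minEnclosingCircle(b[:,:2].astype(np.float32)*1000))
```

```text
1325 [0.00859954 0.01177347 0.01336287] ((-2.8781228065490723, 0.3990516662597656), (44.35742950439453, 19.76573371887207), 69.32522583007812) [-3.58961644 -0.74631808]
58.29587333089652
1560 [0.00866289 0.01192487 0.01361982] ((-2.753469944000244, 0.7293758392333984), (45.06355285644531, 19.76573371887207), 69.32522583007812) [-3.31422425 -0.19128608]
58.49305607250924
ring z [0.20887122 0.21552504 0.2168047 ]
((465.8143310546875, -16.24597930908203), 55.87348175048828)
```

Run:
```python
from h import *
g=knob(.216)-.003*kh+.001*kz
Rt=toolR(clos(-32),-kz); jog(Rt,grasp=g+.06*kz); jog(Rt,grasp=g+.001*kz)
```

```text
jog cm [0.76 0.11 5.78] rot [-0.041  0.081  0.224] deg 13.9 target [ 0.435 -0.173  0.3  ]
jog cm [ 1.2   0.4  11.65] rot [-0.041  0.081  0.224] deg 13.9 target [ 0.472 -0.165  0.255]
```

Request:
{"name": "jog_arm", "arguments": {"series": [{"dx": 0.2, "dy": 0, "dz": 1.5, "rx": -0.01, "ry": 0.02, "rz": 0.06}, {"dx": 0.4, "dy": 0, "dz": 3, "rx": -0.02, "ry": 0.04, "rz": 0.11}, {"dx": 0.6, "dy": 0.1, "dz": 4.5, "rx": -0.03, "ry": 0.06, "rz": 0.17}, {"dx": 0.8, "dy": 0.1, "dz": 6, "rx": -0.04, "ry": 0.08, "rz": 0.225}, {"dx": 0.9, "dy": 0.2, "dz": 7.5, "rx": -0.04, "ry": 0.08, "rz": 0.225}, {"dx": 1, "dy": 0.3, "dz": 9, "rx": -0.04, "ry": 0.08, "rz": 0.225}, {"dx": 1.1, "dy": 0.35, "dz": 10.4, "rx": -0.04, "ry": 0.08, "rz": 0.225}, {"dx": 1.2, "dy": 0.4, "dz": 11.6, "rx": -0.04, "ry": 0.08, "rz": 0.225}]}}

```text
time: 2.82
tool_pos: [0.4739, -0.1575, 0.257]
tcp_rot: [-2.725, -0.577, -0.45]
force: [0.4, 1.0, 0.9]
opening: 0.051
grip_force: 0.0
```

Run:
```python
from h import *
s=ctrl.sense(); print(s['joints'],s['force'],s['wrist_torque'])
g=knob(.216)-.003*kh+.001*kz
Rt=toolR(clos(-32),-kz); jog(Rt,grasp=g+.001*kz)
r=cam('wrist'); cv2.imwrite('pics/w2.png',r[0]['color'][...,::-1])
```

```text
[ 0.12715124 -0.14549411  0.48014022  2.14885685 -0.67348062  0.74608583
 -0.85850688] [0.42464464 0.98421302 0.91147902] [-1.33088198e-01  6.44475913e-01 -3.96890367e-04]
jog cm [-0.    0.79 -0.09] rot [-0.009  0.006  0.015] deg 1.1 target [ 0.472 -0.165  0.255]
```

View pics/w2.png

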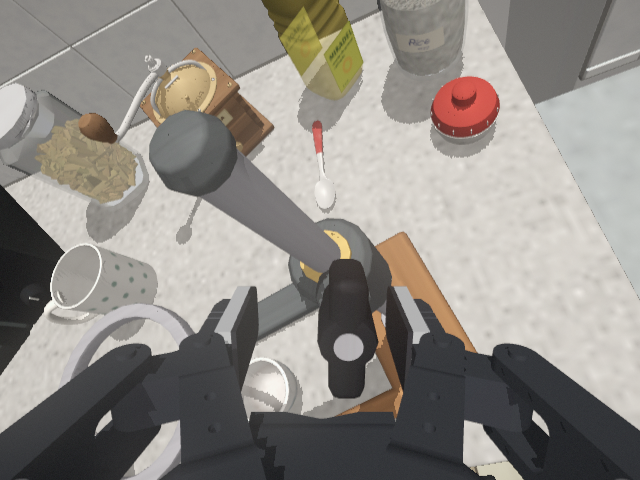

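The wing sits at (346,330), between pads at about 245 and 400. It is aligned, but 8 mm toward +y, so I correct that and close.

Request:
{"name": "jog_arm", "arguments": {"series": [{"dx": 0, "dy": 0.3, "dz": 0, "rx": 0, "ry": 0, "rz": 0}, {"dx": 0, "dy": 0.6, "dz": 0, "rx": 0, "ry": 0, "rz": 0.015}, {"dx": 0, "dy": 0.78, "dz": 0, "rx": 0, "ry": 0, "rz": 0.015}, {"dx": 0, "dy": 0.78, "dz": 0, "rx": 0, "ry": 0, "rz": 0.015}, {"dx": 0, "dy": 0.78, "dz": 0, "rx": 0, "ry": 0, "rz": 0.015}, {"dx": 0, "dy": 0.78, "dz": 0, "rx": 0, "ry": 0, "rz": 0.015}, {"dx": 0, "dy": 0.78, "dz": 0, "rx": 0, "ry": 0, "rz": 0.015}, {"dx": 0, "dy": 0.78, "dz": 0, "rx": 0, "ry": 0, "rz": 0.015}]}}

```text
time: 3.53
tool_pos: [0.4725, -0.1656, 0.256]
tcp_rot: [-2.716, -0.573, -0.468]
force: [0.4, -0.5, -0.4]
opening: 0.0511
grip_force: 0.0
```

Request:
{"name": "jog_arm", "arguments": {"series": [{"dx": 0, "dy": 0, "dz": 0, "rx": 0, "ry": 0, "rz": 0}, {"dx": 0, "dy": 0, "dz": 0, "rx": 0, "ry": 0, "rz": 0}, {"dx": 0, "dy": 0, "dz": 0, "rx": 0, "ry": 0, "rz": 0}, {"dx": 0, "dy": 0, "dz": 0, "rx": 0, "ry": 0, "rz": 0}, {"dx": 0, "dy": 0, "dz": 0, "rx": 0, "ry": 0, "rz": 0}, {"dx": 0, "dy": 0, "dz": 0, "rx": 0, "ry": 0, "rz": 0}, {"dx": 0, "dy": 0, "dz": 0, "rx": 0, "ry": 0, "rz": 0}, {"dx": 0, "dy": 0, "dz": 0, "rx": 0, "ry": 0, "rz": 0}], "fingers": 0, "grip_force": 40}}

```text
time: 4.2
tool_pos: [0.4721, -0.1664, 0.2556]
tcp_rot: [-2.717, -0.573, -0.468]
force: [-3.2, -3.1, 0.7]
opening: 0.0136
grip_force: 39.1
```

Run:
```python
from h import *
s=ctrl.sense(); print(s)
g=knob(.216)-.003*kh+.001*kz
Rt=toolR(clos(-32),-kz); jog(Rt,grasp=g+.001*kz)
```

```text
{'time': 4.2, 'joints': array([ 0.13420763, -0.13601747,  0.49942363,  2.14526133, -0.68766964,
        0.75540025, -0.84196882]), 'qd': array([-3.13238470e-05,  9.48077421e-04, -1.53957221e-03, -3.58610080e-04,
        8.21537627e-04, -2.00030527e-03, -1.43958444e-03]), 'effort': array([-2.09649436e+00, -1.53064710e+01, -3.19494277e+00, -2.35399961e+01,
       -2.97080152e+00, -2.96196146e-01, -1.91750005e-02]), 'tool_pos': array([ 0.47214796, -0.16644709,  0.25556347]), 'tcp_rot': array([-2.71701485, -0.5727194 , -0.46837493]), 'force': array([-3.17814634, -3.11637793,  0.67749736]), 'wrist_torque': array([-0.75982907,  1.20325336, -0.31669051]), 'grip_force': 39.13538575172424, 'opening': 0.013572138648566857}
jog cm [-0.12 -0.11  0.04] rot [-0.007  0.004 -0.001] deg 0.5 target [ 0.472 -0.165  0.255]
```

Request:
{"name": "jog_arm", "arguments": {"series": [{"dx": 0, "dy": 0, "dz": 0, "rx": 0, "ry": 0, "rz": -0.06}, {"dx": 0, "dy": 0, "dz": 0, "rx": 0, "ry": 0, "rz": -0.12}, {"dx": 0, "dy": 0, "dz": 0, "rx": 0, "ry": 0, "rz": -0.18}, {"dx": 0, "dy": 0, "dz": 0, "rx": 0, "ry": 0, "rz": -0.24}, {"dx": 0, "dy": 0, "dz": 0, "rx": 0, "ry": 0, "rz": -0.3}, {"dx": 0, "dy": 0, "dz": 0, "rx": 0, "ry": 0, "rz": -0.36}, {"dx": 0, "dy": 0, "dz": 0, "rx": 0, "ry": 0, "rz": -0.42}, {"dx": 0, "dy": 0, "dz": 0, "rx": 0, "ry": 0, "rz": -0.48}]}}

```text
time: 4.87
tool_pos: [0.4722, -0.1654, 0.2557]
tcp_rot: [-3.067, -0.696, 0.114]
force: [-3.7, -1.2, 1.2]
opening: 0.0136
grip_force: 39.8
```

Request:
{"name": "jog_arm", "arguments": {"series": [{"dx": 0, "dy": 0, "dz": 0, "rx": 0, "ry": 0, "rz": -0.06}, {"dx": 0, "dy": 0, "dz": 0, "rx": 0, "ry": 0, "rz": -0.12}, {"dx": 0, "dy": 0, "dz": 0, "rx": 0, "ry": 0, "rz": -0.18}, {"dx": 0, "dy": 0, "dz": 0, "rx": 0, "ry": 0, "rz": -0.24}, {"dx": 0, "dy": 0, "dz": 0, "rx": 0, "ry": 0, "rz": -0.3}, {"dx": 0, "dy": 0, "dz": 0, "rx": 0, "ry": 0, "rz": -0.36}, {"dx": 0, "dy": 0, "dz": 0, "rx": 0, "ry": 0, "rz": -0.42}, {"dx": 0, "dy": 0, "dz": 0, "rx": 0, "ry": 0, "rz": -0.42}]}}

```text
time: 5.53
tool_pos: [0.472, -0.1646, 0.2553]
tcp_rot: [2.878, -0.654, 0.651]
force: [-4.7, -0.9, 1.3]
opening: 0.0137
grip_force: 39.8
```

Run:
```python
from h import *
s=ctrl.sense(); print(s['joints'],s['force'],s['wrist_torque'],s['tool_pos'],s['tcp_rot'],s['opening'])
R0=R.from_euler('xyz',s['tcp_rot']).as_matrix(); y=-R0[:,1]; print('closing deg',np.degrees(np.arctan2(y@ke,y@kh)),'tool z vs -kz',np.degrees(np.arccos(R0[:,2]@-kz)))
print('torque about kz',s['wrist_torque']@kz)
print('down 1cm in tool axes',R0.T@[0,0,-1], R0)
r=cam('wrist'); cv2.imwrite('pics/w3.png',r[0]['color'][...,::-1])
```

```text
[ 0.02911984 -0.14902934  0.59049879  2.1485153  -0.66153764  0.74567697
  0.03505094] [-4.65299654 -0.9092184   1.32111498] [-0.10542065  1.37257333 -0.10958149] [ 0.47196917 -0.16458553  0.25532169] [ 2.87754673 -0.65436113  0.65063072] 0.013717107682404413
closing deg 19.578172632610784 tool z vs -kz 0.6609076319092531
torque about kz -0.20568765256196733
down 1cm in tool axes [-0.60865246 -0.20707782  0.76593796] [[ 0.63133931  0.45829818  0.62559847]
 [ 0.48057554 -0.8643388   0.14820795]
 [ 0.60865246  0.20707782 -0.76593796]]
```

Request:
{"name": "jog_arm", "arguments": {"series": [{"dx": -0.3, "dy": -0.1, "dz": 0.38, "rx": 0, "ry": 0, "rz": 0}, {"dx": -0.75, "dy": -0.25, "dz": 0.94, "rx": 0, "ry": 0, "rz": 0}, {"dx": -1.2, "dy": -0.41, "dz": 1.51, "rx": 0, "ry": 0, "rz": 0}, {"dx": -1.65, "dy": -0.56, "dz": 2.08, "rx": 0, "ry": 0, "rz": 0}, {"dx": -2.1, "dy": -0.71, "dz": 2.64, "rx": 0, "ry": 0, "rz": 0}, {"dx": -2.6, "dy": -0.88, "dz": 3.27, "rx": 0, "ry": 0, "rz": 0}, {"dx": -3.05, "dy": -1.04, "dz": 3.84, "rx": 0, "ry": 0, "rz": 0}, {"dx": -3.5, "dy": -1.19, "dz": 4.4, "rx": 0, "ry": 0, "rz": 0}]}}

```text
time: 6.25
tool_pos: [0.472, -0.1646, 0.1977]
tcp_rot: [2.879, -0.655, 0.648]
force: [-6.5, 0.7, 3.8]
opening: 0.0133
grip_force: 40.4
```

Run:
```python
from h import *
s=ctrl.sense(); print(s['joints'],s['force'],s['wrist_torque'],s['tool_pos'],s['opening'])
c=cam('top'); P,ok=cloud(*c); np.savez('t2.npz',P=P,ok=ok)
A=P[ok&(np.hypot(P[...,0]-.466,P[...,1]+.012)<.058)&(P[...,2]>.09)&(P[...,2]<.3)]; print(len(A),np.percentile(A[:,2],[5,25,50,75,95]),cv2.minEnclosingCircle(A[:,:2].astype(np.float32)*1000))
```

```text
[ 0.00367329 -0.05595821  0.662687    2.24144727 -0.87389436  0.67054153
  0.29099971] [-6.522803    0.73029976  3.76330713] [0.12799241 1.32753741 0.1090629 ] [ 0.47202049 -0.16462785  0.1976571 ] 0.013252890469836508
1028 [0.1533741  0.15599102 0.15738964 0.15876492 0.16073956] ((466.2267150878906, -14.657234191894531), 55.270164489746094)
```

Request:
{"name": "jog_arm", "arguments": {"series": [{"dx": -0.4, "dy": -0.14, "dz": 0.5, "rx": 0, "ry": 0, "rz": 0}, {"dx": -0.9, "dy": -0.31, "dz": 1.13, "rx": 0, "ry": 0, "rz": 0}, {"dx": -1.4, "dy": -0.48, "dz": 1.76, "rx": 0, "ry": 0, "rz": 0}, {"dx": -1.9, "dy": -0.65, "dz": 2.39, "rx": 0, "ry": 0, "rz": 0}, {"dx": -2.4, "dy": -0.82, "dz": 3.02, "rx": 0, "ry": 0, "rz": 0}, {"dx": -2.9, "dy": -0.98, "dz": 3.64, "rx": 0, "ry": 0, "rz": 0}, {"dx": -3.3, "dy": -1.12, "dz": 4.15, "rx": 0, "ry": 0, "rz": 0}, {"dx": -3.5, "dy": -1.19, "dz": 4.4, "rx": 0, "ry": 0, "rz": 0}]}}

```text
time: 6.97
tool_pos: [0.472, -0.1646, 0.1397]
tcp_rot: [2.879, -0.654, 0.648]
force: [-5.4, 0.8, 2.8]
opening: 0.013
grip_force: 40.1
```

```bash
cat >> h.py <<'E'
def ring(n,c=(.466,-.013),lo=.085,hi=.115):
    r=cam(n); P,ok=cloud(*r); d=np.hypot(P[...,0]-c[0],P[...,1]-c[1])
    A=P[ok&(d<.056)&(d>.040)&(P[...,2]>lo)&(P[...,2]<hi)]; D=P[ok&(np.hypot(P[...,0]-.42,P[...,1]-.16)<.02)]
    print(n,len(A),'z',np.percentile(A[:,2],[5,25,50,75,95]).round(4),'enc',cv2.minEnclosingCircle(A[:,:2].astype(np.float32)*1000),'counter z',np.median(D[:,2]) if len(D) else None); return r,P,ok,A
E
python3 - <<'E'
from h import *
s=ctrl.sense(); print(s['joints'],s['force'],s['wrist_torque'],s['tool_pos'],s['opening'])
ring('top'); r=ring('side')[0]; cv2.imwrite('pics/s2.png',r[0]['color'][...,::-1])
E
```

```text
[ 0.0249215   0.08136752  0.69359842  2.3169766  -1.16841303  0.65616374
  0.6244801 ] [-5.42687425  0.75369083  2.82816205] [0.16055719 1.32507096 0.11685138] [ 0.4719976  -0.16462948  0.13968496] 0.013046320582465734
top 913 z [0.0952 0.098  0.0996 0.1009 0.1028] enc ((465.7497863769531, -14.01990795135498), 54.67331314086914) counter z 0.0001408627055163869
side 820 z [0.0898 0.0938 0.0969 0.0982 0.0994] enc ((467.00665283203125, -12.539667129516602), 55.70436477661133) counter z None
```

View pics/s2.png

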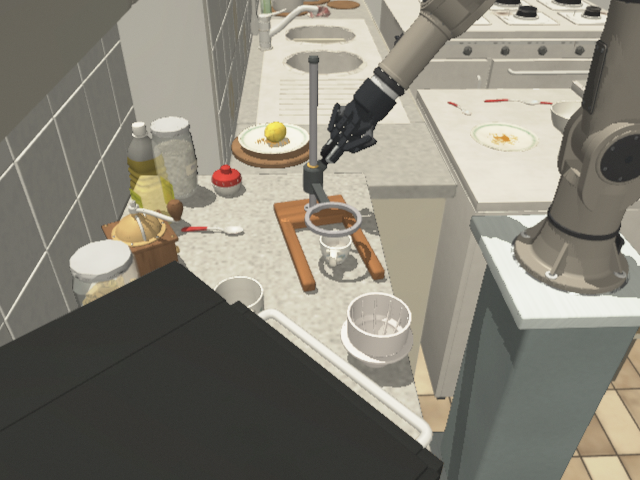

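The holder came down to ring face about 99 mm and the cup is undisturbed, so I tighten.

Request:
{"name": "jog_arm", "arguments": {"series": [{"dx": 0, "dy": 0, "dz": 0, "rx": 0, "ry": 0, "rz": 0.06}, {"dx": 0, "dy": 0, "dz": 0, "rx": 0, "ry": 0, "rz": 0.12}, {"dx": 0, "dy": 0, "dz": 0, "rx": 0, "ry": 0, "rz": 0.18}, {"dx": 0, "dy": 0, "dz": 0, "rx": 0, "ry": 0, "rz": 0.24}, {"dx": 0, "dy": 0, "dz": 0, "rx": 0, "ry": 0, "rz": 0.3}, {"dx": 0, "dy": 0, "dz": 0, "rx": 0, "ry": 0, "rz": 0.36}, {"dx": 0, "dy": 0, "dz": 0, "rx": 0, "ry": 0, "rz": 0.42}, {"dx": 0, "dy": 0, "dz": 0, "rx": 0, "ry": 0, "rz": 0.48}]}}

```text
time: 7.73
tool_pos: [0.4721, -0.1656, 0.1397]
tcp_rot: [-3.017, -0.686, 0.034]
force: [1.1, -1.3, -6.9]
opening: 0.0137
grip_force: 41.1
```

Request:
{"name": "jog_arm", "arguments": {"series": [{"dx": 0, "dy": 0, "dz": 0, "rx": 0, "ry": 0, "rz": 0.06}, {"dx": 0, "dy": 0, "dz": 0, "rx": 0, "ry": 0, "rz": 0.12}, {"dx": 0, "dy": 0, "dz": 0, "rx": 0, "ry": 0, "rz": 0.18}, {"dx": 0, "dy": 0, "dz": 0, "rx": 0, "ry": 0, "rz": 0.24}, {"dx": 0, "dy": 0, "dz": 0, "rx": 0, "ry": 0, "rz": 0.3}, {"dx": 0, "dy": 0, "dz": 0, "rx": 0, "ry": 0, "rz": 0.35}, {"dx": 0, "dy": 0, "dz": 0, "rx": 0, "ry": 0, "rz": 0.4}, {"dx": 0, "dy": 0, "dz": 0, "rx": 0, "ry": 0, "rz": 0.42}]}}

```text
time: 8.4
tool_pos: [0.472, -0.1664, 0.1397]
tcp_rot: [-2.72, -0.571, -0.467]
force: [1.6, -2.1, -8.9]
opening: 0.0137
grip_force: 40.3
```

```bash
cat >> h.py <<'E'
def st():
    s=ctrl.sense(); R0=R.from_euler('xyz',s['tcp_rot']).as_matrix(); y=-R0[:,1]
    print('t',s['time'],s['joints'].round(3),'F',s['force'].round(1),'Tkz',(s['wrist_torque']@kz).round(3),s['tool_pos'].round(4),s['opening'].round(4),'clos',np.degrees(np.arctan2(y@ke,y@kh)).round(1))
E
python3 -c "
from h import *
st()"
```

```text
Traceback (most recent call last):
  File "h.py", line 39, in st
    print('t',s['time'],s['joints'].round(3),'F',s['force'].round(1),'Tkz',(s['wrist_torque']@kz).round(3),s['tool_pos'].round(4),s['opening'].round(4),'clos',np.degrees(np.arctan2(y@ke,y@kh)).round(1))
                                                                                                                                  ^^^^^^^^^^^^^^^^^^
AttributeError: 'float' object has no attribute 'round'
```

```bash
sed -i "s/s\['opening'\].round(4),'clos'/s['opening'],'clos'/" h.py; python3 -c "
from h import *
st()"
```

```text
t 8.4 [-0.011  0.083  0.732  2.317 -1.168  0.656 -0.274] F [ 1.6 -2.1 -8.9] Tkz 0.29 [ 0.472  -0.1664  0.1397] 0.013728816080627617 clos -32.0
```

Request:
{"name": "jog_arm", "arguments": {"series": [{"dx": 0, "dy": 0, "dz": 0, "rx": 0, "ry": 0, "rz": 0.02}, {"dx": 0, "dy": 0, "dz": 0, "rx": 0, "ry": 0, "rz": 0.04}, {"dx": 0, "dy": 0, "dz": 0, "rx": 0, "ry": 0, "rz": 0.06}, {"dx": 0, "dy": 0, "dz": 0, "rx": 0, "ry": 0, "rz": 0.08}, {"dx": 0, "dy": 0, "dz": 0, "rx": 0, "ry": 0, "rz": 0.1}, {"dx": 0, "dy": 0, "dz": 0, "rx": 0, "ry": 0, "rz": 0.1}, {"dx": 0, "dy": 0, "dz": 0, "rx": 0, "ry": 0, "rz": 0.1}, {"dx": 0, "dy": 0, "dz": 0, "rx": 0, "ry": 0, "rz": 0.1}]}}

```text
time: 9.07
tool_pos: [0.4719, -0.1666, 0.1398]
tcp_rot: [-2.664, -0.528, -0.574]
force: [4.1, -3.4, -14.4]
opening: 0.0135
grip_force: 39.3
```

```bash
python3 -c "
from h import *
st()"
```

```text
t 9.0667 [-0.014  0.083  0.737  2.317 -1.169  0.658 -0.373] F [  4.1  -3.4 -14.4] Tkz 0.222 [ 0.4719 -0.1666  0.1398] 0.013489933742904033 clos -37.8
```

Request:
{"name": "jog_arm", "arguments": {"series": [{"dx": 0, "dy": 0, "dz": 0, "rx": 0, "ry": 0, "rz": 0.02}, {"dx": 0, "dy": 0, "dz": 0, "rx": 0, "ry": 0, "rz": 0.04}, {"dx": 0, "dy": 0, "dz": 0, "rx": 0, "ry": 0, "rz": 0.06}, {"dx": 0, "dy": 0, "dz": 0, "rx": 0, "ry": 0, "rz": 0.08}, {"dx": 0, "dy": 0, "dz": 0, "rx": 0, "ry": 0, "rz": 0.1}, {"dx": 0, "dy": 0, "dz": 0, "rx": 0, "ry": 0, "rz": 0.1}, {"dx": 0, "dy": 0, "dz": 0, "rx": 0, "ry": 0, "rz": 0.1}, {"dx": 0, "dy": 0, "dz": 0, "rx": 0, "ry": 0, "rz": 0.1}]}}

```text
time: 9.73
tool_pos: [0.4716, -0.1664, 0.1399]
tcp_rot: [-2.616, -0.48, -0.672]
force: [-1.1, -4.7, -12.7]
opening: 0.0134
grip_force: 76.6
```

```bash
python3 -c "
from h import *
st()
r=cam('wrist'); cv2.imwrite('pics/w4.png',r[0]['color'][...,::-1]); ring('top')"
```

```text
t 9.7333 [-0.018  0.082  0.742  2.317 -1.168  0.659 -0.471] F [ -1.1  -4.7 -12.7] Tkz 1.242 [ 0.4716 -0.1664  0.1399] 0.013361746577071962 clos -43.4
top 915 z [0.0955 0.0982 0.0997 0.1012 0.1032] enc ((465.3996887207031, -13.852119445800781), 54.62517166137695) counter z 0.0004780899329186461
```

View pics/w4.png

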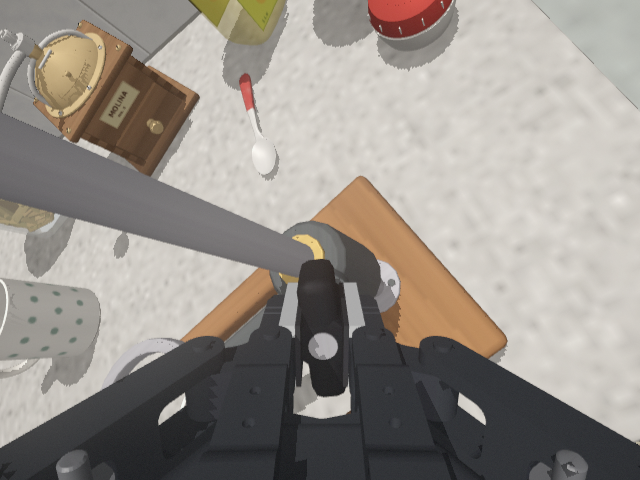

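The knob has hit its hard stop: 1.2 N m, with the wing between the pads at (322,330). I release and retreat.

Request:
{"name": "jog_arm", "arguments": {"series": [{"dx": 0, "dy": 0, "dz": 0, "rx": 0, "ry": 0, "rz": -0.02}, {"dx": 0, "dy": 0, "dz": 0, "rx": 0, "ry": 0, "rz": -0.03}, {"dx": 0, "dy": 0, "dz": 0, "rx": 0, "ry": 0, "rz": -0.03}, {"dx": 0, "dy": 0, "dz": 0, "rx": 0, "ry": 0, "rz": -0.03}, {"dx": 0, "dy": 0, "dz": 0, "rx": 0, "ry": 0, "rz": -0.03}, {"dx": 0, "dy": 0, "dz": 0, "rx": 0, "ry": 0, "rz": -0.03}, {"dx": 0, "dy": 0, "dz": 0, "rx": 0, "ry": 0, "rz": -0.03}, {"dx": 0, "dy": 0, "dz": 0, "rx": 0, "ry": 0, "rz": -0.03}]}}

```text
time: 10.5
tool_pos: [0.4716, -0.1663, 0.1399]
tcp_rot: [-2.627, -0.494, -0.645]
force: [-1.3, -5.0, -13.8]
opening: 0.0135
grip_force: 64.9
```

Request:
{"name": "jog_arm", "arguments": {"series": [{"dx": 0, "dy": 0, "dz": 0, "rx": 0, "ry": 0, "rz": 0}, {"dx": 0, "dy": 0, "dz": 0, "rx": 0, "ry": 0, "rz": 0}, {"dx": 0, "dy": 0, "dz": 0, "rx": 0, "ry": 0, "rz": 0}, {"dx": 0, "dy": 0, "dz": 0, "rx": 0, "ry": 0, "rz": 0}, {"dx": 0, "dy": 0, "dz": 0, "rx": 0, "ry": 0, "rz": 0}, {"dx": 0, "dy": 0, "dz": 0, "rx": 0, "ry": 0, "rz": 0}, {"dx": 0, "dy": 0, "dz": -0.5, "rx": 0, "ry": 0, "rz": 0}, {"dx": 0, "dy": 0, "dz": -1.5, "rx": 0, "ry": 0, "rz": 0}], "fingers": 0.45}}

```text
time: 11.17
tool_pos: [0.4631, -0.1669, 0.1519]
tcp_rot: [-2.626, -0.493, -0.643]
force: [0.4, 0.2, 0.4]
opening: 0.0385
grip_force: 0.0
```

Request:
{"name": "jog_arm", "arguments": {"series": [{"dx": 0, "dy": 0, "dz": -1.5, "rx": 0, "ry": 0, "rz": 0}, {"dx": 0, "dy": 0, "dz": -3, "rx": 0, "ry": 0, "rz": 0}, {"dx": 0, "dy": 0, "dz": -4.5, "rx": 0, "ry": 0, "rz": 0}, {"dx": 0, "dy": 0, "dz": -6.5, "rx": 0, "ry": 0, "rz": 0}, {"dx": 0, "dy": 0, "dz": -8.5, "rx": 0, "ry": 0, "rz": 0}, {"dx": 0, "dy": 0, "dz": -11, "rx": 0, "ry": 0, "rz": 0}, {"dx": 0, "dy": 0, "dz": -13.5, "rx": 0, "ry": 0, "rz": 0}, {"dx": 0, "dy": 0, "dz": -16, "rx": 0, "ry": 0, "rz": 0}]}}

```text
time: 11.83
tool_pos: [0.3662, -0.1901, 0.272]
tcp_rot: [-2.625, -0.497, -0.643]
force: [0.6, -0.2, 1.4]
opening: 0.0385
grip_force: 0.0
```

Run:
```python
from h import *
st()
for n in('top','side'):
    r,P,ok,A=ring(n); q=P-(knob(.0995)-.003*kh); a=q@kz; L=np.stack([q@kh,q@ke],-1)*1000
    m=ok&(r[0]['color'].max(-1)<100)&(a>-.01)&(a<.022)&(np.hypot(L[...,0],L[...,1])<35); print(m.sum())
    if m.sum()>20: U=np.linalg.svd(L[m]-L[m].mean(0),full_matrices=False)[2][0]; print('wing deg',np.degrees(np.arctan2(U[1],U[0])))
    e=np.hypot(P[...,0]-.415,P[...,1]-.235)
    for nm,h,lo,hi in(('rim',.09,.04,.05),('flange',.046,.05,.06)):
        B=P[ok&(abs(P[...,2]-h)<.005)&(e<hi)&(e>lo)]; print(nm,len(B),cv2.minEnclosingCircle(B[:,:2].astype(np.float32)*1000),np.percentile(B[:,2],[5,50,95]))
s=ctrl.sense(); R0=R.from_euler('xyz',s['tcp_rot']).as_matrix(); print(R0.round(3))
```

```text
t 11.8333 [ 0.366 -0.296  0.502  2.205 -0.599  0.942 -0.909] F [ 0.6 -0.2  1.4] Tkz -0.019 [ 0.3662 -0.1901  0.272 ] 0.038478038622497115 clos -41.7
top 915 z [0.0955 0.098  0.0997 0.1011 0.1031] enc ((466.4013366699219, -14.097444534301758), 54.77755355834961) counter z 1.6165310325000348e-05
297
wing deg -123.66546386200099
rim 403 ((413.9696044921875, 234.33670043945312), 48.00152587890625) [0.08598003 0.08952767 0.0929813 ]
flange 396 ((413.8846130371094, 233.93568420410156), 55.999237060546875) [0.04264933 0.04572335 0.04912184]
side 805 z [0.0907 0.0945 0.0976 0.099  0.1002] enc ((466.0339050292969, -12.937159538269043), 55.91503143310547) counter z None
234
wing deg 56.35021735067733
rim 558 ((415.2397155761719, 235.63404846191406), 48.898193359375) [0.08553801 0.08849024 0.09051738]
flange 538 ((415.3387451171875, 237.4110870361328), 56.29517364501953) [0.04180697 0.04473783 0.04660715]
[[ 0.695 -0.343  0.632]
 [-0.535 -0.834  0.135]
 [ 0.481 -0.432 -0.763]]
```

Run:
```python
from h import *
r=cam('wrist'); P,ok=cloud(*r); cv2.imwrite('pics/w5.png',r[0]['color'][...,::-1])
q=P-(knob(.0995)-.003*kh); a=q@kz; L=np.stack([q@kh,q@ke],-1)*1000
m=ok&(r[0]['color'].max(-1)<100)&(a>.006)&(a<.02)&(np.hypot(L[...,0],L[...,1])<35); print(m.sum(),L[m].mean(0),np.percentile(a[m],[5,50,95]))
U=np.linalg.svd(L[m]-L[m].mean(0),full_matrices=False)[2][0]; print('wing deg',np.degrees(np.arctan2(U[1],U[0])),cv2.minAreaRect(L[m].astype(np.float32)))
D=toolR(np.array([1.,0,0]),np.array([0,0,-1.]))
jog(D,tcp=np.array([.375,.02,.27])); jog(D,tcp=np.array([.3697,.2352,.20]))
```

```text
893 [-1.01352919  0.03854905] [0.0087186  0.01152936 0.01285884]
wing deg 55.70990718246562 ((-0.3782920837402344, 0.8125762939453125), (43.839805603027344, 20.357654571533203), 42.76451110839844)
jog cm [-10.81 -18.09   3.68] rot [ 0.255 -0.801 -1.988] deg 123.7 target [0.375 0.02  0.27 ]
jog cm [-25.99 -32.84  11.71] rot [ 0.255 -0.801 -1.988] deg 123.7 target [0.37  0.235 0.2  ]
```

Request:
{"name": "jog_arm", "arguments": {"series": [{"dx": -1.4, "dy": -2.3, "dz": 0.3, "rx": 0.015, "ry": -0.05, "rz": -0.11}, {"dx": -2.7, "dy": -4.5, "dz": 0.7, "rx": 0.03, "ry": -0.1, "rz": -0.22}, {"dx": -4, "dy": -6.8, "dz": 1.1, "rx": 0.045, "ry": -0.14, "rz": -0.33}, {"dx": -5.4, "dy": -9, "dz": 1.6, "rx": 0.06, "ry": -0.18, "rz": -0.44}, {"dx": -6.8, "dy": -11.3, "dz": 2, "rx": 0.07, "ry": -0.22, "rz": -0.55}, {"dx": -8.1, "dy": -13.5, "dz": 2.5, "rx": 0.085, "ry": -0.27, "rz": -0.66}, {"dx": -9.5, "dy": -15.8, "dz": 3, "rx": 0.1, "ry": -0.31, "rz": -0.77}, {"dx": -10.8, "dy": -18.1, "dz": 3.7, "rx": 0.11, "ry": -0.35, "rz": -0.88}], "fingers": 0.6}}

```text
time: 12.65
tool_pos: [0.3742, 0.0251, 0.2682]
tcp_rot: [-3.023, -0.429, 0.429]
force: [1.2, 0.4, 0.1]
opening: 0.0513
grip_force: 0.0
```

Run:
```python
from h import *
st()
D=toolR(np.array([1.,0,0]),np.array([0,0,-1.]))
jog(D,tcp=np.array([.3697,.2352,.20]))
```

```text
t 12.65 [ 0.455 -0.295 -0.169  2.115 -0.47   1.108 -0.66 ] F [1.2 0.4 0.1] Tkz 0.176 [0.3742 0.0251 0.2682] 0.051298473745200586 clos 7.7
jog cm [  4.73 -18.03  11.87] rot [ 0.141 -0.446 -1.097] deg 68.3 target [0.37  0.235 0.2  ]
```

Request:
{"name": "jog_arm", "arguments": {"series": [{"dx": 0.6, "dy": -2.3, "dz": 1.2, "rx": 0.02, "ry": -0.05, "rz": -0.11}, {"dx": 1.2, "dy": -4.6, "dz": 2.4, "rx": 0.03, "ry": -0.1, "rz": -0.22}, {"dx": 1.8, "dy": -6.9, "dz": 3.8, "rx": 0.05, "ry": -0.14, "rz": -0.33}, {"dx": 2.4, "dy": -9.1, "dz": 5.2, "rx": 0.06, "ry": -0.18, "rz": -0.44}, {"dx": 3, "dy": -11.3, "dz": 6.6, "rx": 0.07, "ry": -0.22, "rz": -0.55}, {"dx": 3.6, "dy": -13.5, "dz": 8.2, "rx": 0.085, "ry": -0.27, "rz": -0.66}, {"dx": 4.2, "dy": -15.8, "dz": 10, "rx": 0.1, "ry": -0.31, "rz": -0.77}, {"dx": 4.7, "dy": -18, "dz": 11.9, "rx": 0.11, "ry": -0.35, "rz": -0.88}]}}

```text
time: 13.32
tool_pos: [0.3698, 0.2366, 0.1997]
tcp_rot: [3.116, -0.096, 1.358]
force: [1.3, -0.7, -0.1]
opening: 0.0513
grip_force: 0.0
```

Run:
```python
from h import *
st()
D=toolR(np.array([1.,0,0]),np.array([0,0,-1.]))
jog(D,tcp=np.array([.3697,.2352,.15]))
```

```text
t 13.3167 [ 0.102  0.083 -0.702  1.896  0.007  1.095 -0.813] F [ 1.3 -0.7 -0.1] Tkz 0.095 [0.3698 0.2366 0.1997] 0.05128261003806262 clos 59.7
jog cm [-0.62 -0.1   4.93] rot [ 0.035 -0.093 -0.214] deg 13.5 target [0.37  0.235 0.15 ]
```

Request:
{"name": "jog_arm", "arguments": {"series": [{"dx": -0.1, "dy": 0, "dz": 1, "rx": 0.015, "ry": -0.045, "rz": -0.1}, {"dx": -0.2, "dy": 0, "dz": 2, "rx": 0.035, "ry": -0.093, "rz": -0.214}, {"dx": -0.4, "dy": -0.1, "dz": 3.5, "rx": 0.035, "ry": -0.093, "rz": -0.214}, {"dx": -0.6, "dy": -0.1, "dz": 4.9, "rx": 0.035, "ry": -0.093, "rz": -0.214}, {"dx": -0.6, "dy": -0.1, "dz": 4.9, "rx": 0.035, "ry": -0.093, "rz": -0.214}, {"dx": -0.6, "dy": -0.1, "dz": 4.9, "rx": 0.035, "ry": -0.093, "rz": -0.214}, {"dx": -0.6, "dy": -0.1, "dz": 4.9, "rx": 0.035, "ry": -0.093, "rz": -0.214}, {"dx": -0.6, "dy": -0.1, "dz": 4.9, "rx": 0.035, "ry": -0.093, "rz": -0.214}]}}

```text
time: 13.98
tool_pos: [0.3711, 0.2328, 0.152]
tcp_rot: [3.14, -0.002, 1.563]
force: [0.1, 0.1, 0.3]
opening: 0.0511
grip_force: 0.0
```

Run:
```python
from h import *
st()
D=toolR(np.array([1.,0,0]),np.array([0,0,-1.]))
r=cam('wrist'); cv2.imwrite('pics/w6.png',r[0]['color'][...,::-1]); P,ok=cloud(*r)
e=np.hypot(P[...,0]-.415,P[...,1]-.235)
B=P[ok&(abs(P[...,2]-.09)<.004)&(e<.053)&(e>.038)]; print(len(B),cv2.minEnclosingCircle(B[:,:2].astype(np.float32)*1000),B[:,0].min(),np.percentile(B[:,2],[5,50,95]))
jog(D,tcp=np.array([.3697,.2352,.061]))
```

```text
t 13.9833 [ 0.038  0.213 -0.727  1.902  0.159  1.083 -0.761] F [0.1 0.1 0.3] Tkz -0.021 [0.3711 0.2328 0.152 ] 0.05114595086568429 clos 73.6
3650 ((413.46319580078125, 233.81541442871094), 48.0357666015625) 0.36585349120502125 [0.0870036  0.08970716 0.09093371]
jog cm [ 0.24 -0.19  9.11] rot [ 0.002 -0.002 -0.009] deg 0.5 target [0.37  0.235 0.061]
```

View pics/w6.png

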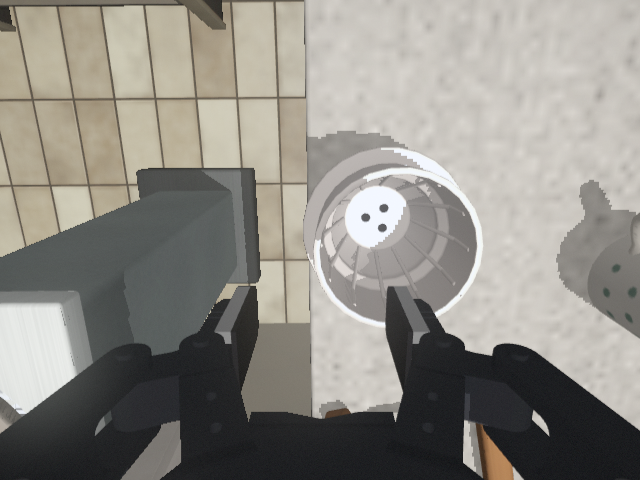

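The rim ellipse is centred near (398,245), with its near wall at (316,245), between the pads. I descend and pinch the near wall.

Request:
{"name": "jog_arm", "arguments": {"series": [{"dx": 0.05, "dy": -0.1, "dz": 1.2, "rx": 0, "ry": 0, "rz": -0.009}, {"dx": 0.1, "dy": -0.2, "dz": 2.5, "rx": 0, "ry": 0, "rz": -0.009}, {"dx": 0.17, "dy": -0.25, "dz": 4, "rx": 0, "ry": 0, "rz": -0.009}, {"dx": 0.17, "dy": -0.25, "dz": 5.5, "rx": 0, "ry": 0, "rz": -0.009}, {"dx": 0.17, "dy": -0.25, "dz": 7, "rx": 0, "ry": 0, "rz": -0.009}, {"dx": 0.17, "dy": -0.25, "dz": 8.2, "rx": 0, "ry": 0, "rz": -0.009}, {"dx": 0.17, "dy": -0.25, "dz": 9.1, "rx": 0, "ry": 0, "rz": -0.009}, {"dx": 0.17, "dy": -0.25, "dz": 9.1, "rx": 0, "ry": 0, "rz": -0.009}]}}

```text
time: 14.7
tool_pos: [0.3679, 0.2328, 0.0593]
tcp_rot: [-3.14, 0.0, 1.57]
force: [-0.3, -0.3, -0.3]
opening: 0.0511
grip_force: 0.0
```

Run:
```python
from h import *
st()
D=toolR(np.array([1.,0,0]),np.array([0,0,-1.])); jog(D,tcp=np.array([.3685,.2345,.061]))
```

```text
t 14.7 [-0.031  0.349 -0.684  2.019  0.285  0.87  -0.872] F [-0.3 -0.3 -0.3] Tkz 0.035 [0.3679 0.2328 0.0593] 0.05105823584915786 clos 74.0
jog cm [ 0.17  0.06 -0.17] rot [-0.002  0.    -0.001] deg 0.1 target [0.368 0.234 0.061]
```

Request:
{"name": "jog_arm", "arguments": {"series": [{"dx": 0.17, "dy": 0.06, "dz": -0.2, "rx": 0, "ry": 0, "rz": 0}, {"dx": 0.17, "dy": 0.06, "dz": -0.2, "rx": 0, "ry": 0, "rz": 0}, {"dx": 0.17, "dy": 0.06, "dz": -0.2, "rx": 0, "ry": 0, "rz": 0}, {"dx": 0.17, "dy": 0.06, "dz": -0.2, "rx": 0, "ry": 0, "rz": 0}, {"dx": 0.17, "dy": 0.06, "dz": -0.2, "rx": 0, "ry": 0, "rz": 0}, {"dx": 0.17, "dy": 0.06, "dz": -0.2, "rx": 0, "ry": 0, "rz": 0}, {"dx": 0.17, "dy": 0.06, "dz": -0.2, "rx": 0, "ry": 0, "rz": 0}, {"dx": 0.17, "dy": 0.06, "dz": -0.2, "rx": 0, "ry": 0, "rz": 0}], "fingers": 0, "grip_force": 50}}

```text
time: 15.37
tool_pos: [0.3715, 0.2352, 0.0645]
tcp_rot: [3.136, -0.001, 1.569]
force: [-0.6, -3.4, 10.6]
opening: 0.0033
grip_force: 48.9
```

Request:
{"name": "jog_arm", "arguments": {"series": [{"dx": 0, "dy": 0, "dz": 0, "rx": 0, "ry": 0, "rz": 0}, {"dx": 0, "dy": 0, "dz": 0, "rx": 0, "ry": 0, "rz": 0}, {"dx": 0, "dy": 0, "dz": 0, "rx": 0, "ry": 0, "rz": 0}, {"dx": 0, "dy": 0, "dz": 0, "rx": 0, "ry": 0, "rz": 0}, {"dx": 0, "dy": 0, "dz": -0.1, "rx": 0, "ry": 0, "rz": 0}, {"dx": 0, "dy": 0, "dz": -0.3, "rx": 0, "ry": 0, "rz": 0}, {"dx": 0, "dy": 0, "dz": -0.6, "rx": 0, "ry": 0, "rz": 0}, {"dx": 0, "dy": 0, "dz": -1, "rx": 0, "ry": 0, "rz": 0}]}}

```text
time: 16.03
tool_pos: [0.3677, 0.2349, 0.0718]
tcp_rot: [-3.139, -0.0, 1.571]
force: [-0.8, 0.7, -3.2]
opening: 0.0035
grip_force: 48.2
```

Run:
```python
from h import *
st()
```

```text
t 16.0333 [-0.023  0.331 -0.694  2.003  0.266  0.9   -0.859] F [-0.8  0.7 -3.2] Tkz -0.041 [0.3677 0.2349 0.0718] 0.0035407572914547525 clos 74.1
```

Request:
{"name": "jog_arm", "arguments": {"series": [{"dx": 0, "dy": 0, "dz": -1, "rx": 0, "ry": 0, "rz": 0}, {"dx": 0, "dy": 0, "dz": -2.5, "rx": 0, "ry": 0, "rz": 0}, {"dx": 0, "dy": 0, "dz": -4.5, "rx": 0, "ry": 0, "rz": 0}, {"dx": 0, "dy": 0, "dz": -6.5, "rx": 0, "ry": 0, "rz": 0}, {"dx": 0, "dy": 0, "dz": -8.5, "rx": 0, "ry": 0, "rz": 0}, {"dx": 0, "dy": 0, "dz": -10.5, "rx": 0, "ry": 0, "rz": 0}, {"dx": 0, "dy": 0, "dz": -12, "rx": 0, "ry": 0, "rz": 0}, {"dx": 0, "dy": 0, "dz": -13, "rx": 0, "ry": 0, "rz": 0}]}}

```text
time: 16.7
tool_pos: [0.3691, 0.236, 0.2043]
tcp_rot: [3.14, -0.002, 1.571]
force: [0.4, -0.3, -3.5]
opening: 0.0029
grip_force: 48.6
```

```bash
cat >> h.py <<'E'
def drip(n,show=None):
    """plane + circle of the dripper's visible flange (top face) and rim, world frame"""
    r=cam(n); P,ok=cloud(*r); s=ctrl.sense(); t=np.array(s['tool_pos']); c=t+np.array([.0455,0,0])
    if show: cv2.imwrite(show,r[0]['color'][...,::-1])
    e=np.hypot(P[...,0]-c[0],P[...,1]-c[1]); zr=t[2]+.029
    for nm,h,lo,hi in(('rim',zr,.040,.053),('flange',zr-.044,.0495,.059)):
        B=P[ok&(abs(P[...,2]-h)<.012)&(e<hi)&(e>lo)&(P[...,0]>t[0]+.03)]
        if len(B)<50: print(n,nm,len(B)); continue
        for _ in range(4):
            m=B.mean(0); nn=np.linalg.svd(B-m,full_matrices=False)[2][2]; nn*=np.sign(nn[2]); k=abs((B-m)@nn)<.003; B=B[k] if k.sum()>50 else B
        A=np.c_[2*B[:,:2],np.ones(len(B))]; q=np.linalg.lstsq(A,(B[:,:2]**2).sum(1),rcond=None)[0]
        print(n,nm,len(B),'n',nn.round(3),'zc',(m[2]-(nn[:2]@(q[:2]-m[:2]))/nn[2]).round(4),'circ',q[:2].round(4),np.sqrt(q[2]+q[:2]@q[:2]).round(4))
E
python3 - <<'E'
from h import *
st(); drip('side','pics/s3.png'); drip('top')
E
```

```text
t 16.7 [ 0.063  0.155 -0.745  1.82   0.112  1.206 -0.715] F [ 0.4 -0.3 -3.5] Tkz -0.011 [0.3691 0.236  0.2043] 0.002864402818549486 clos 74.2
side rim 422 n [ 0.02  -0.001  1.   ] zc 0.2267 circ [0.415  0.2386] 0.0456
side flange 339 n [0.06  0.018 0.998] zc 0.1847 circ [0.4149 0.239 ] 0.052
top rim 180 n [ 0.039 -0.001  0.999] zc 0.2299 circ [0.415  0.2357] 0.0452
top flange 133 n [ 0.044 -0.007  0.999] zc 0.1866 circ [0.4159 0.2331] 0.0494
```

View pics/s3.png

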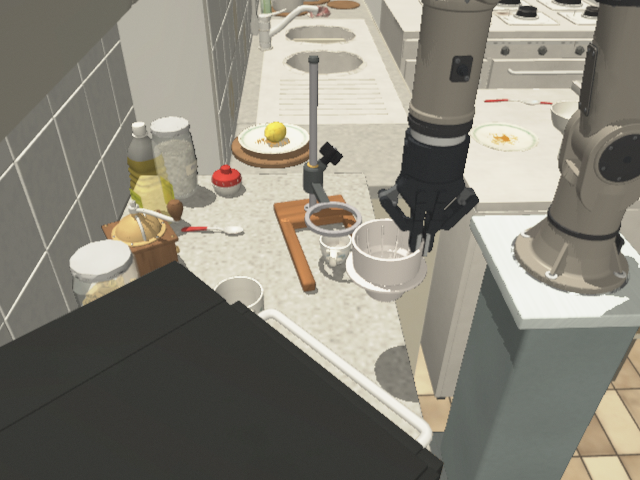

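The dripper is held at about (385,260), sagging roughly 2.3° away from the robot. I carry it over the ring and correct the tilt.

Request:
{"name": "jog_arm", "arguments": {"series": [{"dx": -0.7, "dy": 0.1, "dz": 0, "rx": -0.005, "ry": 0, "rz": 0}, {"dx": -2, "dy": 0.4, "dz": 0, "rx": -0.01, "ry": 0, "rz": 0}, {"dx": -3.6, "dy": 0.7, "dz": 0, "rx": -0.015, "ry": 0, "rz": 0}, {"dx": -5.4, "dy": 1.1, "dz": 0, "rx": -0.02, "ry": 0, "rz": 0}, {"dx": -7.3, "dy": 1.5, "dz": 0, "rx": -0.025, "ry": 0, "rz": 0}, {"dx": -9.2, "dy": 1.8, "dz": 0, "rx": -0.03, "ry": 0, "rz": 0}, {"dx": -11.1, "dy": 2.2, "dz": 0, "rx": -0.035, "ry": 0, "rz": 0}, {"dx": -13, "dy": 2.6, "dz": 0, "rx": -0.04, "ry": 0, "rz": 0}]}}

```text
time: 17.47
tool_pos: [0.3935, 0.1033, 0.2005]
tcp_rot: [3.105, -0.0, 1.57]
force: [0.5, 0.4, -3.4]
opening: 0.003
grip_force: 48.9
```

Request:
{"name": "jog_arm", "arguments": {"series": [{"dx": -1.9, "dy": 0.4, "dz": 0, "rx": 0, "ry": 0, "rz": 0}, {"dx": -3.8, "dy": 0.8, "dz": 0, "rx": 0, "ry": 0, "rz": 0}, {"dx": -5.7, "dy": 1.1, "dz": 0, "rx": 0, "ry": 0, "rz": 0}, {"dx": -7.5, "dy": 1.5, "dz": 0, "rx": 0, "ry": 0, "rz": 0}, {"dx": -9.2, "dy": 1.8, "dz": 0, "rx": 0, "ry": 0, "rz": 0}, {"dx": -10.7, "dy": 2.1, "dz": 0, "rx": 0, "ry": 0, "rz": 0}, {"dx": -11.6, "dy": 2.3, "dz": 0, "rx": 0, "ry": 0, "rz": 0}, {"dx": -12, "dy": 2.4, "dz": 0, "rx": 0, "ry": 0, "rz": 0}]}}

```text
time: 18.13
tool_pos: [0.4179, -0.0168, 0.2016]
tcp_rot: [3.105, -0.001, 1.567]
force: [-0.4, 0.8, -3.0]
opening: 0.0034
grip_force: 49.0
```

Run:
```python
from h import *
st(); drip('side'); drip('top'); print(ctrl.sense()['tcp_rot'])
```

```text
t 18.1333 [ 0.455  0.055 -0.471  1.904  0.027  1.151 -0.029] F [-0.4  0.8 -3. ] Tkz -0.081 [ 0.4179 -0.0168  0.2016] 0.003434331742594368 clos 74.3
side rim 263 n [-0.022 -0.005  1.   ] zc 0.2238 circ [ 0.4632 -0.0139] 0.0455
side flange 185 n [0.026 0.027 0.999] zc 0.1831 circ [ 0.4651 -0.0125] 0.0506
top rim 70 n [-0.069 -0.318  0.946] zc 0.2156 circ [ 0.465  -0.0077] 0.0371
top flange 89 n [0.066 0.14  0.988] zc 0.1904 circ [ 0.4653 -0.0096] 0.0466
[ 3.10330066e+00 -1.66039715e-03  1.56905952e+00]
```

Request:
{"name": "jog_arm", "arguments": {"series": [{"dx": 0.05, "dy": 0.1, "dz": 0.4, "rx": 0, "ry": 0, "rz": 0}, {"dx": 0.1, "dy": 0.1, "dz": 1, "rx": 0, "ry": 0, "rz": 0}, {"dx": 0.15, "dy": 0.08, "dz": 1.7, "rx": 0, "ry": 0, "rz": 0}, {"dx": 0.15, "dy": 0.05, "dz": 2.5, "rx": 0, "ry": 0, "rz": 0}, {"dx": 0.15, "dy": 0.02, "dz": 3.3, "rx": 0, "ry": 0, "rz": 0}, {"dx": 0.15, "dy": -0.01, "dz": 4.1, "rx": 0, "ry": 0, "rz": 0}, {"dx": 0.15, "dy": -0.03, "dz": 4.7, "rx": 0, "ry": 0, "rz": 0}, {"dx": 0.15, "dy": -0.05, "dz": 5, "rx": 0, "ry": 0, "rz": 0}]}}

```text
time: 18.9
tool_pos: [0.4197, -0.0132, 0.1516]
tcp_rot: [3.104, -0.001, 1.57]
force: [-0.4, -0.6, -2.5]
opening: 0.0031
grip_force: 48.9
```

Run:
```python
from h import *
st(); drip('side','pics/s4.png'); ring('side')
```

```text
t 18.9 [ 0.438  0.112 -0.479  1.981  0.06   1.024 -0.068] F [-0.4 -0.6 -2.5] Tkz -0.034 [ 0.4197 -0.0132  0.1516] 0.003065853508059892 clos 74.6
side rim 226 n [-0.035  0.005  0.999] zc 0.1733 circ [ 0.4647 -0.0103] 0.0456
side flange 202 n [0.038 0.028 0.999] zc 0.1334 circ [ 0.4672 -0.0088] 0.05
side 471 z [0.0906 0.0947 0.098  0.0992 0.1004] enc ((466.2157287597656, -7.19045877456665), 52.95125198364258) counter z -0.0010192632551085934
```

View pics/s4.png

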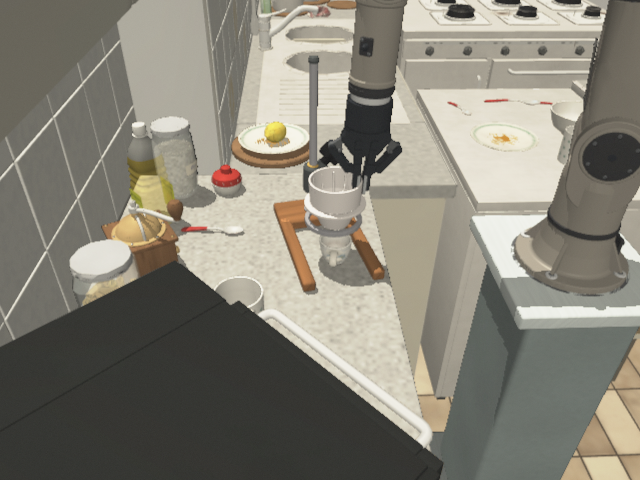

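The dripper's base is inside the ring, at (335,215), and centred to within 1–2 mm. I continue down slowly.

Request:
{"name": "jog_arm", "arguments": {"series": [{"dx": -0.05, "dy": 0, "dz": 0.3, "rx": 0, "ry": 0, "rz": 0}, {"dx": -0.1, "dy": -0.02, "dz": 0.7, "rx": 0, "ry": 0, "rz": 0}, {"dx": -0.1, "dy": -0.04, "dz": 1.1, "rx": 0, "ry": 0, "rz": 0}, {"dx": -0.1, "dy": -0.06, "dz": 1.5, "rx": 0, "ry": 0, "rz": 0}, {"dx": -0.1, "dy": -0.08, "dz": 1.9, "rx": 0, "ry": 0, "rz": 0}, {"dx": -0.1, "dy": -0.09, "dz": 2.2, "rx": 0, "ry": 0, "rz": 0}, {"dx": -0.1, "dy": -0.1, "dz": 2.4, "rx": 0, "ry": 0, "rz": 0}, {"dx": -0.1, "dy": -0.1, "dz": 2.5, "rx": 0, "ry": 0, "rz": 0}]}}

```text
time: 19.67
tool_pos: [0.4203, -0.0142, 0.1275]
tcp_rot: [3.102, -0.001, 1.57]
force: [0.4, 0.0, -2.7]
opening: 0.0031
grip_force: 48.9
```

Request:
{"name": "jog_arm", "arguments": {"series": [{"dx": 0, "dy": 0, "dz": 0.05, "rx": 0, "ry": 0, "rz": 0}, {"dx": 0, "dy": 0, "dz": 0.1, "rx": 0, "ry": 0, "rz": 0}, {"dx": 0, "dy": 0, "dz": 0.15, "rx": 0, "ry": 0, "rz": 0}, {"dx": 0, "dy": 0, "dz": 0.2, "rx": 0, "ry": 0, "rz": 0}, {"dx": 0, "dy": 0, "dz": 0.25, "rx": 0, "ry": 0, "rz": 0}, {"dx": 0, "dy": 0, "dz": 0.3, "rx": 0, "ry": 0, "rz": 0}, {"dx": 0, "dy": 0, "dz": 0.3, "rx": 0, "ry": 0, "rz": 0}, {"dx": 0, "dy": 0, "dz": 0.3, "rx": 0, "ry": 0, "rz": 0}]}}

```text
time: 20.33
tool_pos: [0.4207, -0.0142, 0.125]
tcp_rot: [3.101, -0.001, 1.57]
force: [0.4, 1.0, -2.9]
opening: 0.0029
grip_force: 48.9
```

Run:
```python
from h import *
st(); drip('side'); print(ctrl.sense()['wrist_torque'])
```

```text
t 20.3333 [ 0.431  0.148 -0.477  2.018  0.084  0.953 -0.088] F [ 0.4  1.  -2.9] Tkz -0.007 [ 0.4207 -0.0142  0.125 ] 0.002909882120256288 clos 74.6
side rim 226 n [-0.037 -0.004  0.999] zc 0.1467 circ [ 0.4655 -0.0113] 0.0458
side flange 180 n [0.055 0.06  0.997] zc 0.1082 circ [ 0.4687 -0.0086] 0.0489
[-0.04247258  0.15908777  0.04414322]
```

Request:
{"name": "jog_arm", "arguments": {"series": [{"dx": 0, "dy": -0.02, "dz": 0.04, "rx": 0, "ry": 0, "rz": 0}, {"dx": 0, "dy": -0.03, "dz": 0.08, "rx": 0, "ry": 0, "rz": 0}, {"dx": 0, "dy": -0.03, "dz": 0.12, "rx": 0, "ry": 0, "rz": 0}, {"dx": 0, "dy": -0.03, "dz": 0.16, "rx": 0, "ry": 0, "rz": 0}, {"dx": 0, "dy": -0.03, "dz": 0.2, "rx": 0, "ry": 0, "rz": 0}, {"dx": 0, "dy": -0.03, "dz": 0.2, "rx": 0, "ry": 0, "rz": 0}, {"dx": 0, "dy": -0.03, "dz": 0.2, "rx": 0, "ry": 0, "rz": 0}, {"dx": 0, "dy": -0.03, "dz": 0.2, "rx": 0, "ry": 0, "rz": 0}]}}

```text
time: 21.05
tool_pos: [0.4203, -0.0142, 0.1235]
tcp_rot: [3.102, -0.001, 1.57]
force: [-4.3, 0.8, 6.7]
opening: 0.0033
grip_force: 50.3
```

Request:
{"name": "jog_arm", "arguments": {"series": [{"dx": 0, "dy": 0, "dz": 0.02, "rx": 0, "ry": 0, "rz": 0}, {"dx": 0, "dy": 0, "dz": 0.04, "rx": 0, "ry": 0, "rz": 0}, {"dx": 0, "dy": 0, "dz": 0.06, "rx": 0, "ry": 0, "rz": 0}, {"dx": 0, "dy": 0, "dz": 0.08, "rx": 0, "ry": 0, "rz": 0}, {"dx": 0, "dy": 0, "dz": 0.08, "rx": 0, "ry": 0, "rz": 0}, {"dx": 0, "dy": 0, "dz": 0.08, "rx": 0, "ry": 0, "rz": 0}, {"dx": 0, "dy": 0, "dz": 0.08, "rx": 0, "ry": 0, "rz": 0}, {"dx": 0, "dy": 0, "dz": 0.08, "rx": 0, "ry": 0, "rz": 0}]}}

```text
time: 21.72
tool_pos: [0.4203, -0.0142, 0.1227]
tcp_rot: [3.102, -0.001, 1.57]
force: [-3.9, 1.4, 5.2]
opening: 0.0031
grip_force: 50.5
```

Contact with the ring: the force went from -3 to +5 N. I release.

Request:
{"name": "jog_arm", "arguments": {"series": [{"dx": 0, "dy": 0, "dz": 0, "rx": 0, "ry": 0, "rz": 0}, {"dx": 0, "dy": 0, "dz": 0, "rx": 0, "ry": 0, "rz": 0}, {"dx": 0, "dy": 0, "dz": 0, "rx": 0, "ry": 0, "rz": 0}, {"dx": 0, "dy": 0, "dz": 0, "rx": 0, "ry": 0, "rz": 0}, {"dx": 0, "dy": 0, "dz": 0, "rx": 0, "ry": 0, "rz": 0}, {"dx": 0, "dy": 0, "dz": 0, "rx": 0, "ry": 0, "rz": 0}, {"dx": 0, "dy": 0, "dz": 0, "rx": 0, "ry": 0, "rz": 0}, {"dx": 0, "dy": 0, "dz": 0, "rx": 0, "ry": 0, "rz": 0}], "fingers": 0.4}}

```text
time: 22.38
tool_pos: [0.4205, -0.0142, 0.1221]
tcp_rot: [3.101, -0.001, 1.57]
force: [0.5, 0.6, -0.2]
opening: 0.0342
grip_force: 0.0
```

Run:
```python
from h import *
st(); drip('side'); ring('side')
```

```text
t 22.3833 [ 0.43   0.151 -0.477  2.022  0.086  0.946 -0.091] F [ 0.5  0.6 -0.2] Tkz -0.021 [ 0.4205 -0.0142  0.1221] 0.034156816034337845 clos 74.6
side rim 198 n [-0.044  0.003  0.999] zc 0.1442 circ [ 0.4654 -0.0111] 0.0454
side flange 186 n [0.034 0.047 0.998] zc 0.1055 circ [ 0.4679 -0.0093] 0.05
side 948 z [0.0908 0.1009 0.104  0.1078 0.1138] enc ((465.753662109375, -12.197285652160645), 55.58143997192383) counter z -0.0011391613671108414
```

Request:
{"name": "jog_arm", "arguments": {"series": [{"dx": 0, "dy": 0, "dz": -0.6, "rx": 0, "ry": 0, "rz": 0}, {"dx": 0, "dy": 0.05, "dz": -1.6, "rx": 0, "ry": 0, "rz": 0}, {"dx": 0, "dy": 0.1, "dz": -3, "rx": 0, "ry": 0, "rz": 0}, {"dx": 0, "dy": 0.15, "dz": -4.5, "rx": 0, "ry": 0, "rz": 0}, {"dx": 0, "dy": 0.15, "dz": -6.5, "rx": 0, "ry": 0, "rz": 0}, {"dx": 0, "dy": 0, "dz": -9, "rx": 0, "ry": 0, "rz": 0}, {"dx": 0, "dy": -1, "dz": -11.5, "rx": 0, "ry": 0, "rz": 0}, {"dx": 0, "dy": -2, "dz": -14, "rx": 0, "ry": 0, "rz": 0}]}}

```text
time: 23.15
tool_pos: [0.3946, -0.0141, 0.2628]
tcp_rot: [3.101, -0.002, 1.571]
force: [0.4, -0.2, 0.1]
opening: 0.0342
grip_force: 0.0
```

Request:
{"name": "jog_arm", "arguments": {"series": [{"dx": 1, "dy": -0.5, "dz": 0, "rx": 0, "ry": 0, "rz": 0}, {"dx": 3, "dy": -1, "dz": 0, "rx": 0, "ry": 0, "rz": 0}, {"dx": 5, "dy": -1.5, "dz": 0, "rx": 0, "ry": 0, "rz": 0}, {"dx": 7, "dy": -2, "dz": 0, "rx": 0, "ry": 0, "rz": 0}, {"dx": 9, "dy": -2, "dz": 0, "rx": 0, "ry": 0, "rz": 0}, {"dx": 11, "dy": -2, "dz": 0, "rx": 0, "ry": 0, "rz": 0}, {"dx": 13, "dy": -2, "dz": 0, "rx": 0, "ry": 0, "rz": 0}, {"dx": 14, "dy": -2, "dz": 0, "rx": 0, "ry": 0, "rz": 0}]}}

```text
time: 23.82
tool_pos: [0.3742, 0.1288, 0.2608]
tcp_rot: [3.101, -0.002, 1.574]
force: [-0.2, 0.1, -0.4]
opening: 0.0342
grip_force: 0.0
```

Run:
```python
from h import *
st()
ims=[]
for n in('side','top'):
    r=cam(n); P,ok=cloud(*r); ims.append(r[0]['color'][...,::-1]); e=np.hypot(P[...,0]-.466,P[...,1]+.013)
    for nm,h,lo,hi in(('rim',.15,.038,.052),('flange',.106,.049,.0545)):
        B=P[ok&(abs(P[...,2]-h)<.006)&(e<hi)&(e>lo)]; m=B.mean(0); nn=np.linalg.svd(B-m,full_matrices=False)[2][2]; nn*=np.sign(nn[2])
        print(n,nm,len(B),'z',np.percentile(B[:,2],[5,50,95]).round(4),'n',nn.round(3),cv2.minEnclosingCircle(B[:,:2].astype(np.float32)*1000))
    for nm,c,h,rr in(('mug',(.626,.184),.093,.037),('cup',(.460,-.008),.05,.029)):
        e2=np.hypot(P[...,0]-c[0],P[...,1]-c[1]); B=P[ok&(abs(P[...,2]-h)<.005)&(e2<rr+.008)]; print(n,nm,len(B),np.percentile(B[:,:2],[5,95],axis=0).mean(0) if len(B) else '')
a=ims[0][30:330,200:440]; b=ims[1][150:350,180:540]
cv2.imwrite('pics/fin.png',np.hstack([cv2.resize(a,(384,480)),cv2.resize(b,(416,231+0)) if 0 else cv2.copyMakeBorder(cv2.resize(b,(414,230)),0,250,0,0,cv2.BORDER_CONSTANT)]))
```

```text
t 23.8167 [ 0.32  -0.042 -0.672  1.839 -0.015  1.297 -0.345] F [-0.2  0.1 -0.4] Tkz -0.069 [0.3742 0.1288 0.2608] 0.034237456743675024 clos 74.9
side rim 351 z [0.1444 0.147  0.149 ] n [-0.001 -0.001  1.   ] ((466.14105224609375, -12.573013305664062), 49.880149841308594)
side flange 208 z [0.102  0.1037 0.1056] n [ 0.002 -0.002  1.   ] ((466.1375732421875, -12.813311576843262), 54.425106048583984)
side mug 190 [0.62512175 0.18059988]
side cup 104 [0.46041128 0.00476083]
top rim 428 z [0.1451 0.1487 0.1519] n [ 0.005 -0.005  1.   ] ((464.3668212890625, -14.104720115661621), 48.106529235839844)
top flange 337 z [0.1018 0.1052 0.1085] n [-0.    -0.003  1.   ] ((465.4390563964844, -13.008866310119629), 54.39038848876953)
top mug 247 [0.62585375 0.18218938]
top cup 0
```

View pics/fin.png

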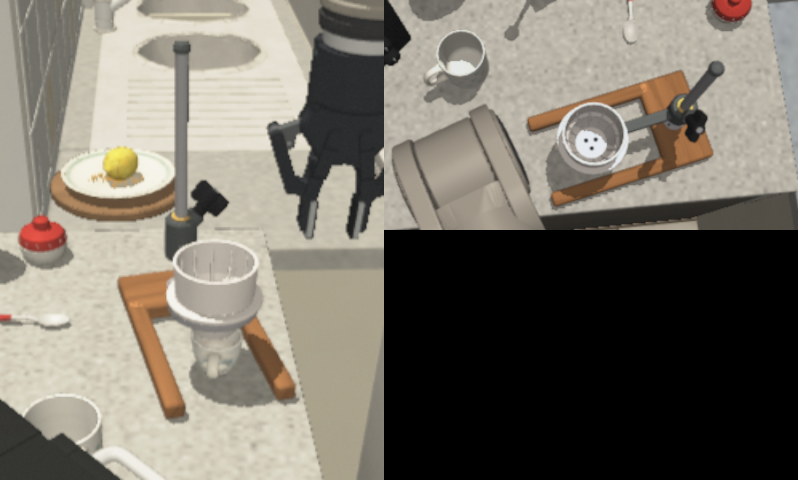

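The dripper sits level in the ring at about (215,290), with its underside about 59 mm up. That is roughly 9 mm above the cup's rim. Both cups are standing where they were, and the arm is clear.

```bash
python3 -c "
from rig import ctrl
print(ctrl.job_done())"
```

```text
the job is handed in; nothing more can be done
None
```

The job is handed in at about 24 s: the holder is lowered and clamped to its hard stop, and the dripper sits level in the ring with its underside about 9 mm above the small cup's rim; neither cup was touched.

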